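Wedge a brake lining down in its bonding jig

ROBOT

A 6-joint arm with a two-finger parallel gripper is mounted at the origin on a cart in front of the work surface, level with it; the furniture and walls round the work are solid. World frame = base frame: x ahead of the robot, y to its left, z up, the work surface at z = 0. Lengths are in m, angles in rad, forces in N, time in s.
With the tool pointing down it reaches from about 0.375 to 0.975 m from the base axis. Payload 3.8 kg.
Tool frame: the origin (TCP) lies on the centre line of the jaws, within the pads' length; the fingertips stand 8 mm ahead of it and the grasp point (between the pads) lies 11 mm behind it; z points along the fingers, y is the direction in which the jaws open and shut (so a half turn about z gives the same grasp; the last joint's range is limited). The gripper opens to 85 mm and grips with 20 to 120 N. Pads are 22 mm wide; open, the fingers measure 114 mm over their backs; the gripper's body (76 mm by 85 mm) begins 54 mm behind the grasp point. The pads swing forward as they close: fully open they stand 13 mm farther back than shut.
Start: joints at [-1.154, 0.264, 1.604, -0, 1.274, -0.037], TCP at [0.296, -0.607, 0.202] pointing down, gripper open.
Joint ranges: [-2.63, 2.63], [-0.94, 2.18], [0.31, 2.57], [-1.31, 4.45], [0, 2.66], [-2.55, 2.55]. Speed limits (rad/s): [2.57, 2.57, 3.14, 3.14, 3.14, 3.14].

INTERFACE

Orientations are given as a rotation vector (axis times angle).
In Python, from workcell import bot gives the robot as it stands.
- The arm moves only by the tool arm_command, never from a script. Its arguments are lists of equal length, an entry for each row: "slide": the shift along the tool's x, y, z in m, a list of three; "angular": the turn, a rotation vector about the tool's x, y, z in degrees, a list of three; "hand": the finger opening in m, from 0 to 0.0854. A call has exactly 8 rows; each row shifts and turns the pose as measured when the row begins, along the tool's axes as they then stand; what a row does not reach is not made up. A row lasts 1/10 s, in which the tool goes at most 50 mm and 8.59 degrees, less where a joint would pass 70% of its speed; a pose out of reach is approached as far as the arm can. A call is refused whole if a number of a shift passes 0.05 or a number of a turn 8.59, either way. A call with a gripper value outside its range is refused whole. The fingers move at their own pace and stop on an object; "squeeze" is the grip in N (left out, the last holds). Time passes only in rows, so rows that do not move let the fingers close, or fill a call up. It gives the time, the measured TCP pose, the force and the opening at its end, in the units of the state.
- bot.read_state(): the state, without advancing time (a new reading comes with each control period).
- bot.read_camera(name): name is "side" or "top"; returns the picture (480x640x3 uint8, red, green, blue); there is no depth.
- bot.get_calibration(name): a dict with "fx", "fy", "cx", "cy" (pixels), "R" (3x3) and "t" (3): a world point X has camera coordinates R X + t. Camera axes: x right, y down, z forward; pixel columns grow to the right and rows downward; lengths in m; the calibration is good to about 2 mm. A picture is of the moment at which its call begins. get_calibration takes no time and is no camera call.
- bot.finish_job(): hands the job in, once; it reports no verdict.
The state is a dict: "time": time; "q": joint angles; "joint_vel": joint speeds; "joint_torque": joint torques, N m; "tool_pos": TCP position; "tcp_rot": TCP orientation; "wrist_force": force on the tool from outside, world axes, zero at the start; "torque": the same for the moment, N m; "width": opening from 0.0 (shut) to 1.0 (fully open).
Only numpy, scipy, OpenCV 4.12 (cv2) and the standard library are available. Lean on these libraries where they do the work, as an engineer would, in place of code of your own. Each camera call takes 0.05 s, during which the arm holds its last target.

TASK

First push the brown lining block fully home in the bonding jig, against the end stop. Then pick up the steel wedge, lay it thin end first on the block, straight under the middle of the jig's bridge bar, and push its thick end with a slowly rising force until it jams tight and holds the block down by itself: a push of about 20 N does it; do not ram or force it, or the lining cracks. Leave the bearing, the spring and the brake pad where they lie.

Things in the scene. Friction and masses are not known exactly. Their poses are not given: they have to be found in the camera images.
- jig: Bonding jig, fixed: grey base plate 10 mm thick, 130 mm wide, x -100 to +65 mm from its origin (bench level, centre line). +x is the push direction, from the mouth inwards; z up. Two side rails 58 mm apart (tops at 23 mm, x -49 to +46 mm) guide the block to an end stop. Two threaded studs (x +22, y +-52 mm, 76 mm tall) carry a flat bridge bar across the channel
- bar_edge (a point): Point of the jig (x +10 mm) 35 mm above the bench, level with the block's top, straight below the middle of the bridge bar's front lower edge; axes as the jig. Bar 128 x 24 x 14 mm, over x +10 to +34 mm. Nuts set its height, anew each time: underside 10.5 to 15.5 mm above this point, not reported, so where the wedge jams must be felt
- jig_stop (a point): Middle of the end stop's face that the block must touch, 22.5 mm above the bench (jig x +45 mm); axes as the jig. The stop's top is 30 mm above the bench, lower than the block, so the wedge passes over it
- block: Brown lining block, 100 mm long (own x, along the jig), 54 mm wide (own z, towards the jig's -y), 25 mm high (own y, up), 90 g, loose on the jig's base plate, its top 35 mm above the bench. Origin: middle of its long side at the jig's +y. Starts 18 to 35 mm short of the stop, its front end out of the mouth
- block_front (a point): Centre of the block's end face nearest the jig's mouth (25 mm high, 54 mm wide): the face to push
- block_back (a point): Centre of the block's other end face; at home it touches the jig's end stop
- wedge: Plain dark steel wedge, 110 mm long, 28 mm wide, 160 g, lying flat. Origin at the middle of the underside; +x to the thin end (5 mm thick); the thick end at -x is 22.6 mm (0.16 mm per mm); z up. Grip it across its width near the thick end. The slope is self-locking. From first touch of the bar the resistance to pushing grows steadily
- wedge_nose (a point): Middle of the thin end's lower edge, 55 mm ahead of the wedge's origin
- wedge_heel (a point): Middle of the thick end face, 11 mm above the underside: the place to push
- bearing: Bystander: steel ball bearing, 48 mm across, 18 mm high, lying flat; origin under its centre
- coil_spring: Bystander: dark coil spring standing upright, 39 mm across, 66 mm high; origin under its centre
- brake_pad: Bystander: brake pad lying flat, 40 x 61 x 14 mm; origin under its centre
Mind the look-alikes: they are no part of the job. What is shaped like the wedge but blue or purple is not meant.

How it is judged:
On the way, in this order (a step that is already met when the one before it is completed fails the run):
1. the block is home, its end within 4 mm of the end stop, with nothing on top of it (x of block_back in the frame of jig_stop above -0.004 m and contact force between wedge and block below 0.3 N), for 0.2 s.
2. the wedge's thin end is 10 mm or more under the bridge bar, on top of the block (x of wedge_nose in the frame of bar_edge above 0.01 m and y of wedge_nose in the frame of bar_edge between -0.014 and 0.014 m and z of wedge_nose in the frame of bar_edge between -0.005 and 0.008 m), for 0.1 s.
At the end, for the whole second after the job is handed in: Block within 4 mm of the end stop; wedge flat on it (0.06 rad), thin end at least 25 mm past the bridge bar's front edge, within 14 mm of the middle and 0.2 rad of straight, pressing on the block by itself with over 4 N; both at rest and let go (x of block_back in the frame of jig_stop above -0.004 m and contact force between wedge and block above 4 N and x of wedge_nose in the frame of bar_edge above 0.025 m and y of wedge_nose in the frame of bar_edge between -0.014 and 0.014 m and angle between the x axis of wedge and the x axis of jig, either way round below 0.2 rad and angle between wedge's own z axis and vertical below 0.06 rad and linear speed of each of wedge, block below 0.01 m/s); the robot touches nothing.
It fails at once if the wedge is forced: it presses on the lining with more than 32 N (contact force between wedge and block above 32 N).
It fails at once if the block is rammed against the stop or squeezed by the fingers with more than 35 N (contact force between the fingers and block above 35 N).
It fails at once if the bearing is moved more than 15 mm (distance of bearing from where it was at the start of the episode above 0.015 m).
It fails at once if the coil spring is moved more than 15 mm (distance of coil_spring from where it was at the start of the episode above 0.015 m).
It fails at once if the brake pad is moved more than 15 mm (distance of brake_pad from where it was at the start of the episode above 0.015 m).
It also fails if it takes over 67 s, if anything falls off the work surface, if the arm or the gripper's body presses on something with over 40 N, if the wrist force passes 120 N, or if a joint passes its speed limit or range.

## Working session

There is one attempt and no reset: what is moved stays moved. The work goes in short steps, Python scripts to look and compute and a tool call to move; the robot and the scene stay as the last step left them, time stands still between calls to the robot, and variables do not carry over. Pictures are saved under pics/ and viewed, and the job is handed in when it is done.

Besides the shell and the picture viewer there is one more tool, called after "Request:" as name(argument=value, ...) on one line, values as JSON. arm_command: Moves the arm, as the interface text tells. Its arguments: {"type":"object","properties":{"slide":{"type":"array","items":{"type":"array","items":{"type":"number"}}},"angular":{"type":"array","items":{"type":"array","items":{"type":"number"}}},"hand":{"type":"array","items":{"type":"number"}},"squeeze":{"type":"number"}},"required":["slide","angular","hand"]}

```bash
mkdir -p pics; python3 - <<'E'
from workcell import bot
import cv2
for n in("side","top"):
    im=bot.read_camera(n); cv2.imwrite(f"pics/{n}0.png",im[:,:,::-1])
    c=bot.get_calibration(n); print(n,{k:(v if not hasattr(v,'tolist') else v.tolist()) for k,v in c.items()})
print(bot.read_state())
E
```

```text
side {'fx': 459.5916554096297, 'fy': 459.5916554096297, 'cx': 322.72182757426185, 'cy': 235.9224471684191, 'R': [[-0.9917807372701933, -0.12720362847242636, -0.013791522150942958], [-0.05990126939907069, 0.5568586127032122, -0.8284445204011153], [0.11306107687516063, -0.8208091875470832, -0.5599013042797151]], 't': [0.48702324246196493, 0.12631270028888722, 0.7574593385587897]}
top {'fx': 535.8884551730887, 'fy': 535.8884551730887, 'cx': 312.75834240921085, 'cy': 246.2632391055349, 'R': [[-0.012444730901262878, -0.999476227034135, -0.029873069249827976], [-0.9952207399284901, 0.015274476052390273, -0.09644879054458408], [0.09685456875637437, 0.028530018838669253, -0.9948895569539775]], 't': [-0.05636615082229872, 0.49786625065029805, 0.9825636572881851]}
{'time': 0.1, 'q': array([-1.15386011e+00,  2.64703222e-01,  1.60525755e+00,  3.80133937e-08,
        1.27369146e+00, -3.68912106e-02]), 'joint_vel': array([ 0.00010648, -0.00341249, -0.00398441, -0.00206248, -0.00032163,
       -0.00124686]), 'joint_torque': array([ 5.68583127e-04, -5.16707325e+01, -3.68589306e+01, -5.54913743e-05,
        6.31052055e-03, -1.64654944e-05]), 'tool_pos': array([ 0.29563517, -0.60600709,  0.2010586 ]), 'tcp_rot': array([-3.05908834e+00, -7.06313544e-01,  6.10614572e-04]), 'wrist_force': array([ 0.11887221,  0.77574817, -0.12148346]), 'torque': array([-0.02088925, -0.04142654,  0.04443195]), 'width': 1.0078896876056236}
```

View pics/side0.png

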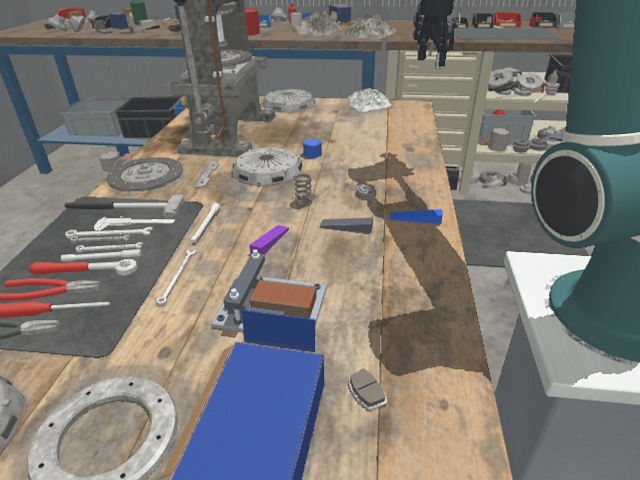

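View pics/top0.png

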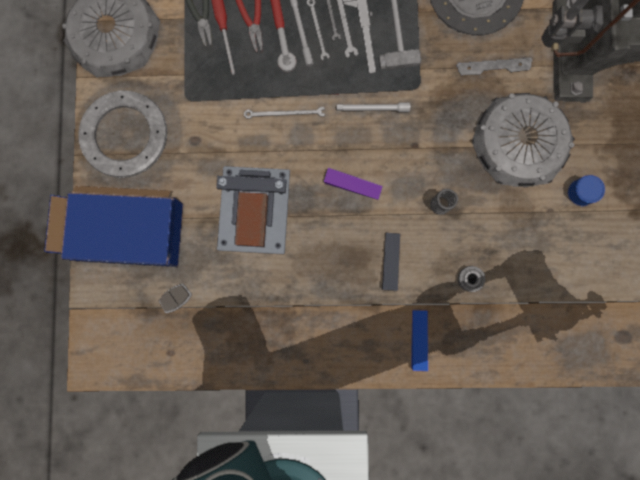

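Top view: the candidates for the wedge are the dark grey one at (391,262), a purple one at (352,183) and a blue one at (420,340). The grey one matches the description. The jig is at (253,210) with the mouth facing the robot. Next I'll take close crops.

```bash
python3 - <<'E'
import cv2
t=cv2.imread("pics/top0.png"); s=cv2.imread("pics/side0.png")
cv2.imwrite("pics/c1.png",cv2.resize(t[155:265,205:305],None,fx=5.4,fy=5.4,interpolation=2))
a=cv2.resize(t[220:300,360:425],None,fx=6,fy=6,interpolation=2)
b=cv2.resize(s[205:245,310:385],None,fx=6,fy=6,interpolation=2)
cv2.imwrite("pics/c2.png",a);cv2.imwrite("pics/c3.png",b)
cv2.imwrite("pics/c4.png",cv2.resize(s[240:360,205:340],None,fx=5,fy=5,interpolation=2))
E
```

```text
(no output)
```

View pics/c1.png

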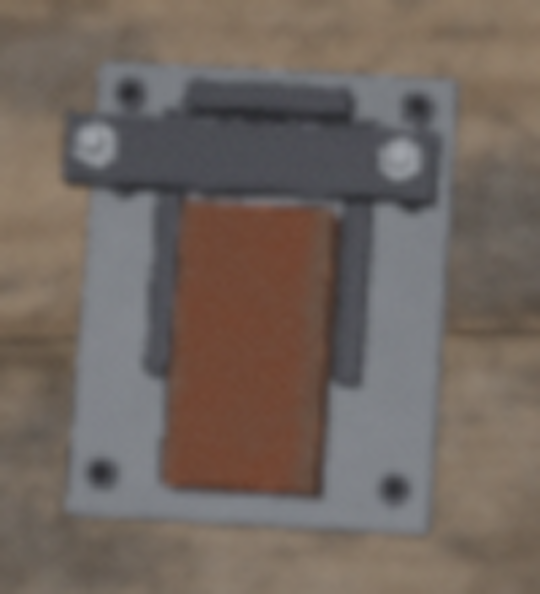

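View pics/c2.png

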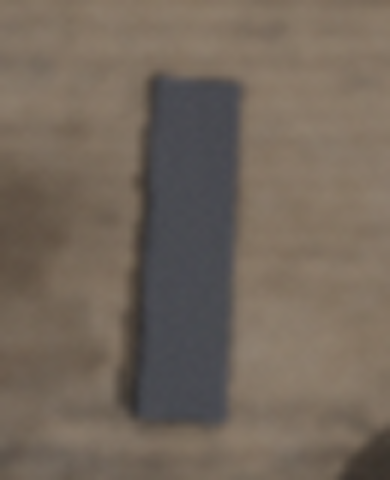

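View pics/c3.png

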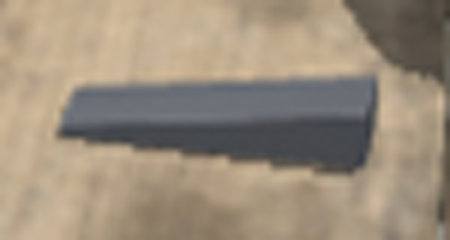

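View pics/c4.png

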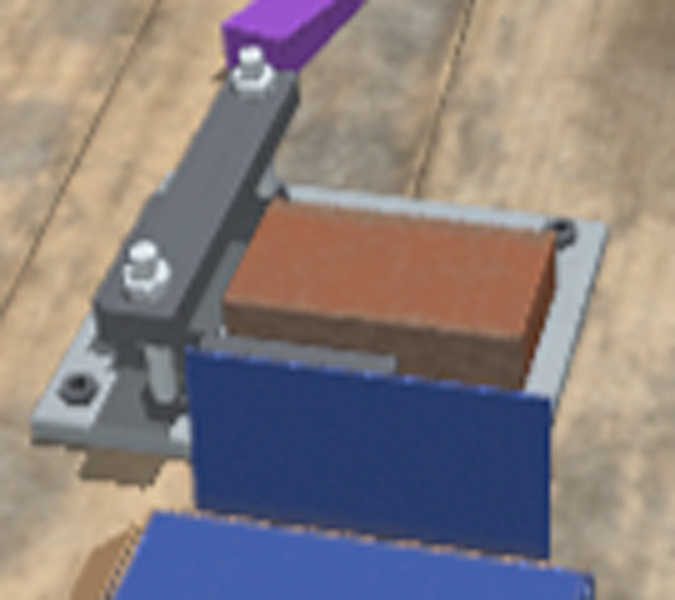

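```bash
cat > h.py <<'E'
import numpy as np
from workcell import bot
from scipy.optimize import least_squares
C={n:bot.get_calibration(n) for n in("side","top")}
def proj(n,X):
    c=C[n];p=np.asarray(c["R"])@X+np.asarray(c["t"]);return np.array([c["fx"]*p[0]/p[2]+c["cx"],c["fy"]*p[1]/p[2]+c["cy"]])
def unproj(n,uv,z):
    c=C[n];R=np.asarray(c["R"]);o=-R.T@np.asarray(c["t"]);d=R.T@np.array([(uv[0]-c["cx"])/c["fx"],(uv[1]-c["cy"])/c["fy"],1]);return o+d*(z-o[2])/d[2]
def up(u,v,s,ox,oy): return np.array([(u+.5)/s-.5+ox,(v+.5)/s-.5+oy])
def fit(obs,x0,z0=0):
    # obs: (cam, uv, local xyz)
    def r(p):
        c,s=np.cos(p[2]),np.sin(p[2]);o=[]
        for n,uv,L in obs:
            o+=list(proj(n,np.array([p[0]+c*L[0]-s*L[1],p[1]+s*L[0]+c*L[1],L[2]+z0]))-uv)
        return np.array(o)
    q=least_squares(r,x0,loss="soft_l1");return q.x,r(q.x).reshape(-1,2)
E
python3 - <<'E'
from h import *
np.set_printoptions(precision=4,suppress=True)
T=lambda u,v:up(u,v,5.4,205,155); S=lambda u,v:up(u,v,5,205,240)
jt=[("top",T(100,63),(.065,.065,.01)),("top",T(455,80),(.065,-.065,.01)),("top",T(430,533),(-.1,-.065,.01)),("top",T(67,513),(-.1,.065,.01)),("top",T(95,143),(.022,.052,.076)),("top",T(400,157),(.022,-.052,.076))]
js=[("side",S(605,228),(-.1,-.065,.01)),("side",S(35,432),(.065,.065,.01)),("side",S(250,50),(.022,-.052,.076)),("side",S(143,246),(.022,.052,.076))]
for o in(jt,js,jt+js):
    p,r=fit(o,[.55,.13,0]);print("jig",p);print(r.T)
bt=[("top",T(183,203),(.05,.027,.035)),("top",T(303,494),(-.05,-.027,.035)),("top",T(163,487),(-.05,.027,.035))]
bs=[("side",S(278,205),(.05,-.027,.035)),("side",S(555,235),(-.05,-.027,.035)),("side",S(525,335),(-.05,.027,.035)),("side",S(225,297),(.05,.027,.035))]
for o in(bt,bs[1:3],bt+bs[1:3]):
    p,r=fit(o,[.52,.13,0]);print("block",p);print(r.T)
W=lambda u,v:up(u,v,6,360,220); V=lambda u,v:up(u,v,6,310,205)
wt=[("top",W(153,80),(.055,.014,.005)),("top",W(240,80),(.055,-.014,.005)),("top",W(138,418),(-.055,.014,.0226)),("top",W(226,420),(-.055,-.014,.0226))]
ws=[("side",V(60,135),(.055,.014,0)),("side",V(355,172),(-.055,.014,0)),("side",V(375,78),(-.055,-.014,.0226)),("side",V(78,90),(.055,-.014,.005))]
for o in(wt,ws,wt+ws):
    p,r=fit(o,[.45,-.13,0]);print("wedge",p);print(r.T)
for n,uv,z in[("top",(470,270),.018),("top",(440,198),.066),("top",(175,298),.014),("top",(182,200),.06),("top",(182,265),.06)]:print(uv,unproj(n,uv,z))
E
```

```text
jig [ 0.5883  0.0488 -0.0688]
[[-0.0633  0.9826  0.3807 -0.1793 -0.8884 -0.1139]
 [-0.3613 -0.2868  0.8673  0.92   -0.5035 -0.2775]]
jig [ 0.5891  0.0508 -0.0584]
[[ 0.7803 -1.3337 -0.1592  0.4024]
 [-1.6345 -1.8934  1.2842  1.548 ]]
jig [ 0.5888  0.0492 -0.0664]
[[-0.3122  0.7386  0.3373 -0.2296 -1.0984 -0.3194  1.2458 -1.0218  0.491
   0.6564]
 [-0.5527 -0.6349  0.5179  0.732  -0.7236 -0.6324 -1.8876 -2.8661  0.7113
   0.7679]]
block [ 0.5488  0.0525 -0.0832]
[[-0.1923  1.885  -0.9813]
 [-0.3325  0.5084 -0.1509]]
block [ 0.5499  0.0533 -0.0407]
[[ 0.0731 -0.0696]
 [-1.0677  0.8498]]
block [ 0.5492  0.0523 -0.0717]
[[-0.3876  2.3265 -0.5656  0.873  -0.263 ]
 [-0.4185  0.1263 -0.201  -0.7928  1.0372]]
wedge [ 0.4683 -0.2102 -0.0845]
[[-0.1553  0.0598 -0.1816  0.2768]
 [-1.0699 -0.0741  0.1183  0.868 ]]
wedge [ 0.4692 -0.2111 -0.1217]
[[-0.721   1.      0.3162 -0.5144]
 [ 0.1139  0.4218  0.0148 -1.1045]]
wedge [ 0.4686 -0.2103 -0.0895]
[[ 0.032   0.2427 -0.2846  0.1686 -0.4627  1.6353  0.5186 -0.657 ]
 [-1.2259 -0.1578 -0.065   0.7597  0.8024  0.2185 -0.2236 -0.4951]]
(470, 270) [ 0.4486 -0.3555  0.018 ]
(440, 198) [ 0.5766 -0.2946  0.066 ]
(175, 298) [0.4036 0.1988 0.014 ]
(182, 200) [0.5825 0.1749 0.06  ]
(182, 265) [0.4629 0.1735 0.06  ]
```

Request:
arm_command(slide=[[0,0,0],[0,0,0],[0,0,0],[0,0,0],[0,0,0],[0,0,0],[0,0,0],[0,0,0]], angular=[[0,0,7.5],[0,0,7.5],[0,0,7.5],[0,0,7.4],[0,0,0],[0,0,0],[0,0,0],[0,0,0]], hand=[0,0,0,0,0,0,0,0], squeeze=30)

```text
time: 0.9
tool_pos: [0.2943, -0.6032, 0.1959]
tcp_rot: [-3.129, 0.127, 0.007]
wrist_force: [0.4, 0.4, -1.3]
width: -0.002
```

```bash
cat >> h.py <<'E'
from scipy.spatial.transform import Rotation as Ro
J=np.array([.5887,.0490]);JY=-.067
def jw(x,y,z):
    c,s=np.cos(JY),np.sin(JY);return np.array([J[0]+c*x-s*y,J[1]+s*x+c*y,z])
def go(X,yaw=JY):
    """print what is left to X in tool axes (mm), and turn in degrees about tool axes"""
    s=bot.read_state();R=Ro.from_rotvec(s["tcp_rot"])
    d=R.inv().apply(X-s["tool_pos"]);G=Ro.from_matrix(np.array([[np.cos(yaw),np.sin(yaw),0],[np.sin(yaw),-np.cos(yaw),0],[0,0,-1]]))
    t=(R.inv()*G).as_rotvec(degrees=True)
    c,sn=np.cos(JY),np.sin(JY);q=s["tool_pos"];e=q[:2]-J
    print("t",round(s["time"],2),"pos",q.round(4),"jigxy",np.round([c*e[0]+sn*e[1],-sn*e[0]+c*e[1]],4),"d mm",(d*1e3).round(1),"turn",t.round(2),"F",s["wrist_force"].round(2),"w",round(s["width"],3))
E
python3 -c "
from h import *
go(jw(-.13,0,.15))"
```

```text
t 0.9 pos [ 0.2943 -0.6032  0.1959] jigxy [-0.25   -0.6704] d mm [ 110.9 -671.6   51.7] turn [-0.55  0.29 -0.8 ] F [ 0.39  0.39 -1.35] w -0.002
```

Request:
arm_command(slide=[[0.008,-0.048,0],[0.008,-0.048,0],[0.008,-0.048,0],[0.008,-0.048,0],[0.008,-0.048,0],[0.008,-0.048,0],[0.008,-0.048,0],[0.008,-0.048,0]], angular=[[0,0,0],[0,0,0],[0,0,0],[0,0,0],[0,0,0],[0,0,0],[0,0,0],[0,0,0]], hand=[0,0,0,0,0,0,0,0])

```text
time: 1.7
tool_pos: [0.3894, -0.2208, 0.1978]
tcp_rot: [-3.132, 0.129, 0.002]
wrist_force: [0.2, 0.2, -0.4]
width: -0.0
```

```bash
python3 -c "
from h import *
go(jw(-.13,0,.15))"
```

```text
t 1.7 pos [ 0.3894 -0.2208  0.1978] jigxy [-0.1808 -0.2825] d mm [  46.4 -283.    49.6] turn [-0.38  0.09 -0.89] F [ 0.24  0.17 -0.42] w -0.0
```

Request:
arm_command(slide=[[0.007,-0.047,0],[0.007,-0.047,0],[0.007,-0.047,0],[0.007,-0.047,0],[0.007,-0.047,0],[0.007,-0.042,0],[0,-0.002,0.03],[0,0,0.02]], angular=[[0,0,0],[0,0,-0.8],[0,0,0],[0,0,0],[0,0,0],[0,0,0],[0,0,0],[0,0,0]], hand=[0,0,0,0,0,0,0,0])

```text
time: 2.5
tool_pos: [0.4572, 0.0734, 0.1565]
tcp_rot: [-3.132, 0.079, -0.03]
wrist_force: [1.2, -0.9, -0.6]
width: 0.0
```

```bash
python3 -c "
from h import *
go(jw(-.13,0,.025))"
```

```text
t 2.5 pos [0.4572 0.0734 0.1565] jigxy [-0.1328  0.0155] d mm [1.000e-01 1.680e+01 1.314e+02] turn [-0.54 -1.07  0.95] F [ 1.24 -0.87 -0.58] w 0.0
```

Request:
arm_command(slide=[[0,0.015,0.03],[0,0,0.03],[0,0,0.03],[0,0,0.02],[0,0,0.005],[0,0,0],[0,0,0],[0,0,0]], angular=[[-0.5,-1,0.9],[0,0,0],[0,0,0],[0,0,0],[0,0,0],[0,0,0],[0,0,0],[0,0,0]], hand=[0,0,0,0,0,0,0,0])

```text
time: 3.3
tool_pos: [0.4588, 0.0604, 0.0394]
tcp_rot: [-3.139, 0.087, -0.008]
wrist_force: [0.6, -0.5, 0.9]
width: -0.004
```

```bash
python3 -c "
from h import *
go(jw(-.13,0,.025))"
```

```text
t 3.3 pos [0.4588 0.0604 0.0394] jigxy [-0.1303  0.0027] d mm [ 0.2  2.7 14.4] turn [-0.06 -0.29  0.67] F [ 0.64 -0.48  0.95] w -0.004
```

Take a picture to verify the alignment.

Request:
arm_command(slide=[[0,0.003,0.012],[0,0,0.002],[0,0,0],[0,0,0],[0.004,0,0],[0.004,0,0],[0.004,0,0],[0,0,0]], angular=[[0,0,0.7],[0,0,0],[0,0,0],[0,0,0],[0,0,0],[0,0,0],[0,0,0],[0,0,0]], hand=[0,0,0,0,0,0,0,0])

```text
time: 4.1
tool_pos: [0.4754, 0.0565, 0.0279]
tcp_rot: [-3.138, 0.107, -0.02]
wrist_force: [1.5, -0.4, -0.8]
width: 0.0
```

```bash
python3 -c "
from h import *
import cv2
go(jw(-.02-.055-.011,0,.025))
s=bot.read_camera('side')[:,:,::-1]; t=bot.read_camera('top')[:,:,::-1]
a=cv2.resize(s[200:340,200:400],(800,560));cv2.imwrite('pics/p1s.png',a)
a=cv2.resize(t[155:295,170:310],(560,560));cv2.imwrite('pics/p1t.png',a)
"
```

```text
t 4.1 pos [0.4754 0.0565 0.0279] jigxy [-1.136e-01 -1.000e-04] d mm [27.5 -0.2  3.2] turn [-0.12 -0.71 -0.08] F [ 1.48 -0.4  -0.85] w 0.0
```

View pics/p1s.png

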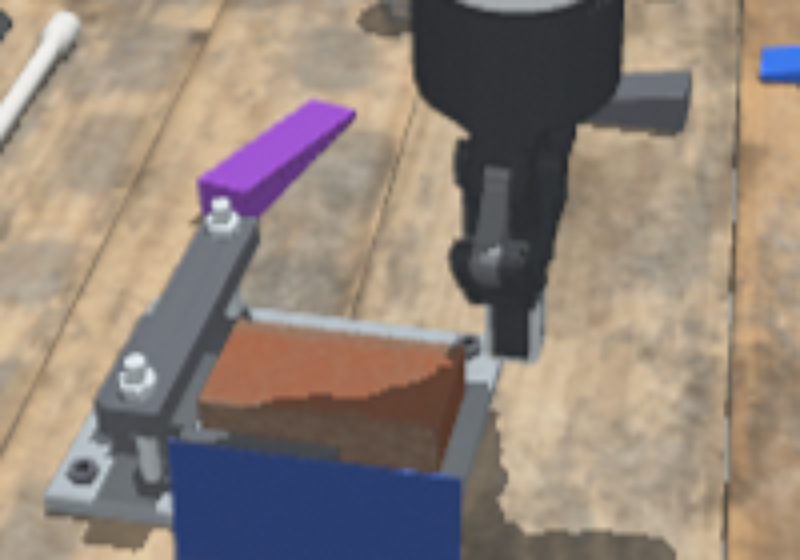

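View pics/p1t.png

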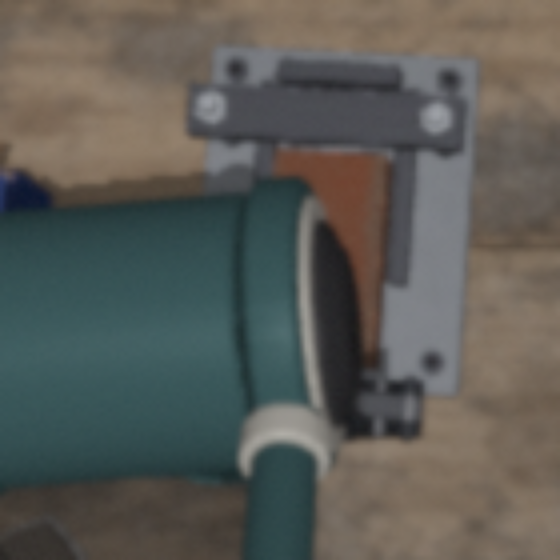

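```bash
python3 -c "
from h import *
s=bot.read_state();p=s['tool_pos']
R=Ro.from_rotvec(s['tcp_rot']).as_matrix()
tip=p+R[:,2]*.008
for a in(-.011,.011):
  for b in(-.015,.015):
    u=proj('side',tip+R[:,0]*a+R[:,1]*b); print(a,b,((u-[200,200])*4).round(0))
u=proj('side',jw(-.0895,0,.0225));print((u-[200,200])*4)
"
```

```text
-0.011 -0.015 [532. 448.]
-0.011 0.015 [545. 399.]
0.011 -0.015 [479. 441.]
0.011 0.015 [493. 392.]
[453.01474101 407.17445598]
```

```bash
python3 -c "
from h import *
s=bot.read_state();p=s['tool_pos']
R=Ro.from_rotvec(s['tcp_rot']).as_matrix();print(p,R.round(3))
for h in(0,.05,.1,.15):
  q=p-R[:,2]*h; print(h,proj('top',q)*4-[680,620],(proj('side',q)-[200,200])*4)
# triangulate finger bottom: side (515,358), 
for z in (.01,.02,.04,.06,.07): print(z,unproj('side',np.array([515,358])/4+200,z))
for z in (.02,.06,.1,.14): print(z,unproj('top',np.array([400,405])/4+[170,155],z))
"
```

```text
[0.47455916 0.05645295 0.02762945] [[ 0.998 -0.068  0.012]
 [-0.068 -0.998  0.001]
 [ 0.011 -0.002 -1.   ]]
0 [315.5113227  415.87614568] [512.48365759 404.81465252]
0.05 [298.95882101 408.97795794] [513.04874486 309.38472206]
0.1 [280.58073481 401.31896528] [513.65948513 206.24507401]
0.15 [260.05742017 392.7659574 ] [514.32164372  94.42208515]
0.01 [0.47942206 0.00713794 0.01      ]
0.02 [0.47800475 0.01867453 0.02      ]
0.04 [0.47517011 0.04174772 0.04      ]
0.06 [0.47233548 0.0648209  0.06      ]
0.07 [0.47091816 0.07635749 0.07      ]
0.02 [0.47968383 0.01763398 0.02      ]
0.06 [0.47649363 0.0132666  0.06      ]
0.1 [0.47330342 0.00889922 0.1       ]
0.14 [0.47011322 0.00453184 0.14      ]
```

```bash
python3 -c "
from h import *
import cv2
print(proj('side',np.array([.2956,-.606,.201])),proj('side',np.array([.2956,-.606,.193])),proj('top',np.array([0,0,0.])))
p=np.array([.2956,-.606,.201])
y=np.array([.438,-.898,0])
for b in(-.05,.05): print(proj('side',p+y*b))
im=cv2.imread('pics/side0.png');cv2.imwrite('pics/z.png',cv2.resize(im[0:90,380:500],None,fx=6,fy=6))
s=bot.read_camera('side')[:,:,::-1];cv2.imwrite('pics/p2s.png',s)
t=bot.read_camera('top')[:,:,::-1];cv2.imwrite('pics/p2t.png',t)
print(bot.read_state()['q'])
"
```

```text
[427.54588658  81.37626622] [427.19102235  84.54362819] [282.01634492 517.79859864]
[437.64793261  86.66981881]
[418.09781717  76.4254026 ]
[6.59808451e-02 6.70972411e-02 2.18683069e+00 6.39772124e-04
 8.76369471e-01 1.70458783e+00]
```

View pics/z.png

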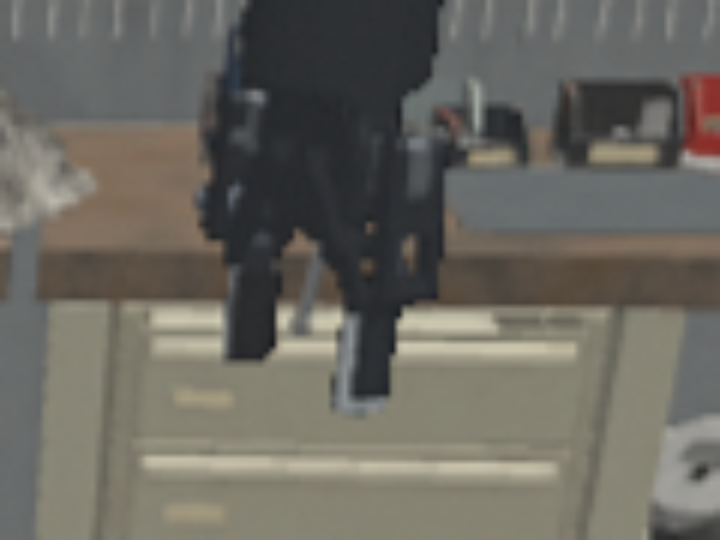

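View pics/p2s.png

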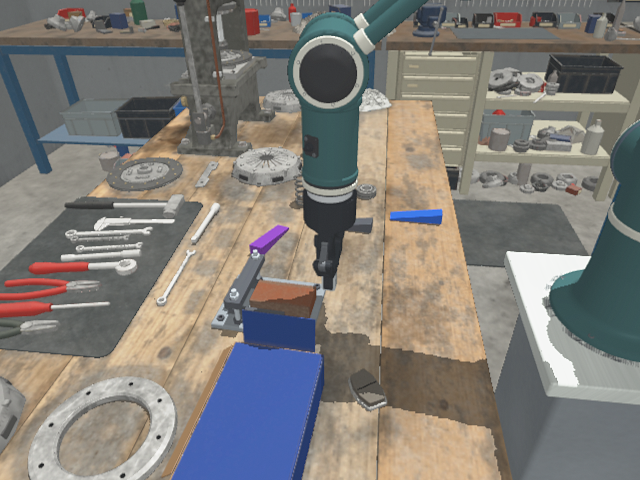

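View pics/p2t.png

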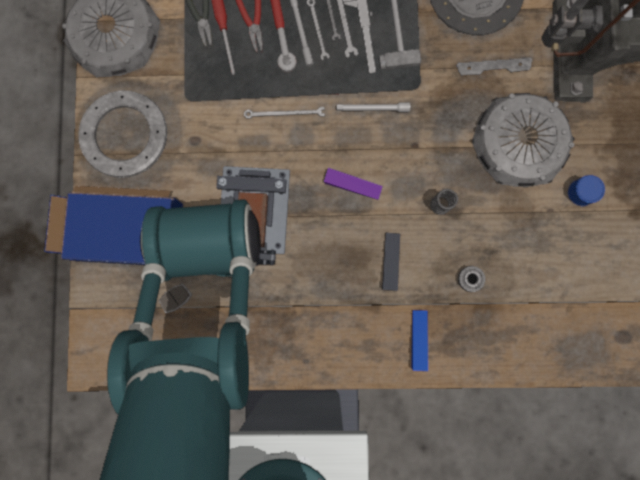

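The shut fingertip appears about 38 mm from where the state says the TCP is. Opening the fingers here, where it is clear, will show where the jaw centre really lies.

Request:
arm_command(slide=[[0,0,-0.01],[0,0,0],[0,0,0],[0,0,0],[0,0,0],[0,0,0],[0,0,0],[0,0,0]], angular=[[0,0,0],[0,0,0],[0,0,0],[0,0,0],[0,0,0],[0,0,0],[0,0,0],[0,0,0]], hand=[0.08,0.08,0.08,0.08,0.08,0.08,0.08,0.08])

```text
time: 5.1
tool_pos: [0.4735, 0.0565, 0.0385]
tcp_rot: [-3.138, 0.107, -0.017]
wrist_force: [-0.1, -0.4, -0.1]
width: 0.937
```

```bash
python3 -c "
from h import *
import cv2
go(jw(-.02-.055-.011,0,.025))
s=bot.read_camera('side')[:,:,::-1]; t=bot.read_camera('top')[:,:,::-1]
cv2.imwrite('pics/p3s.png',cv2.resize(s[190:330,230:400],None,fx=4.5,fy=4.2))
cv2.imwrite('pics/p3t.png',cv2.resize(t[180:290,190:310],None,fx=5,fy=5))
p=bot.read_state()['tool_pos'];print([proj('side',np.array(q)).round(1) for q in ([0,0,0],[0,0,.1],p,p+[0,-.038,0])])
print(proj('side',np.array([.2956,-.606-.038,.206])))
"
```

```text
t 5.1 pos [0.4735 0.0565 0.0385] jigxy [-0.1155 -0.0002] d mm [29.3 -0.2 13.8] turn [-0.12 -0.63 -0.07] F [-0.11 -0.38 -0.06] w 0.937
[array([618.2, 312.6]), array([640.9, 264.4]), array([328.7, 296.3]), array([331.4, 281.3])]
[426.89294675  75.36267089]
```

View pics/p3s.png

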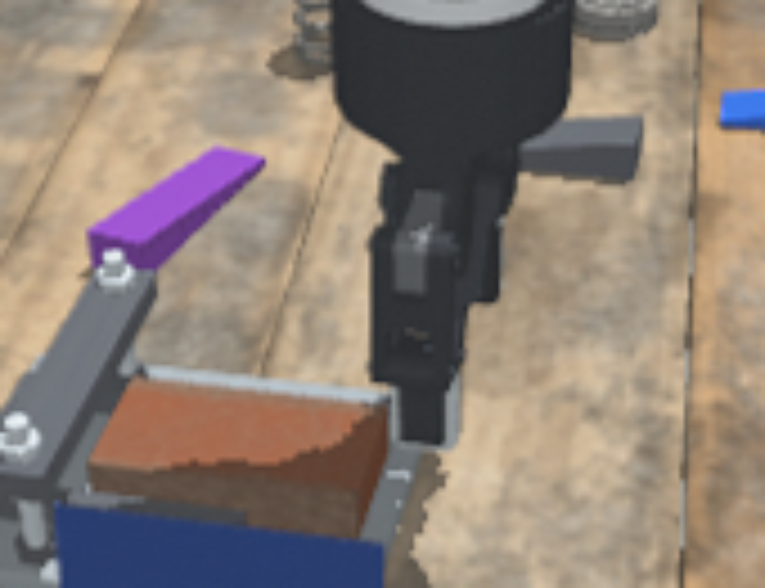

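View pics/p3t.png

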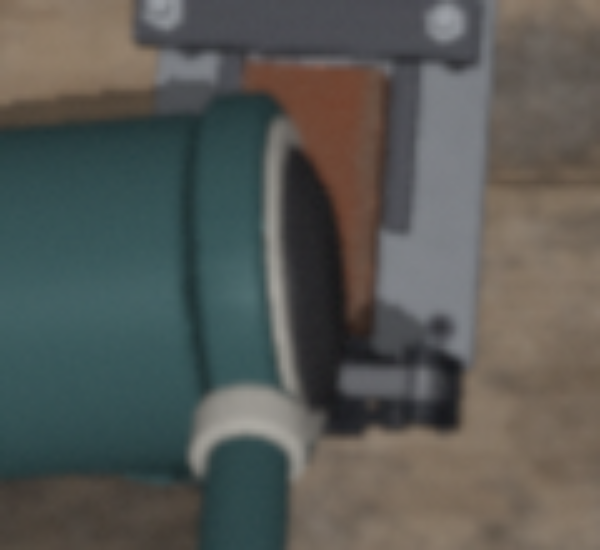

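The top view shows no body sticking out to -y, so the reported y holds. The mismatch may be in height, so I'll probe downward gently with the fingers shut. The bench is below, just outside the plate.

Request:
arm_command(slide=[[0,0,0.003],[0,0,0.003],[0,0,0.003],[0,0,0.003],[0,0,0.003],[0,0,0.003],[0,0,0],[0,0,0]], angular=[[0,0,0],[0,0,0],[0,0,0],[0,0,0],[0,0,0],[0,0,0],[0,0,0],[0,0,0]], hand=[0,0,0,0,0,0,0,0])

```text
time: 6.0
tool_pos: [0.4731, 0.0565, 0.0181]
tcp_rot: [-3.138, 0.107, -0.015]
wrist_force: [0.4, 0.1, 0.1]
width: 0.001
```

```bash
python3 -c "
from h import *
import cv2
go(jw(-.12,0,.008))
s=bot.read_camera('side')[:,:,::-1]
cv2.imwrite('pics/p4s.png',cv2.resize(s[200:340,230:400],None,fx=4.5,fy=4.2))
"
```

```text
t 6.0 pos [0.4731 0.0565 0.0181] jigxy [-0.1159 -0.0003] d mm [-4.2 -0.3 10.1] turn [-0.1  -0.55 -0.06] F [0.41 0.13 0.09] w 0.001
```

View pics/p4s.png

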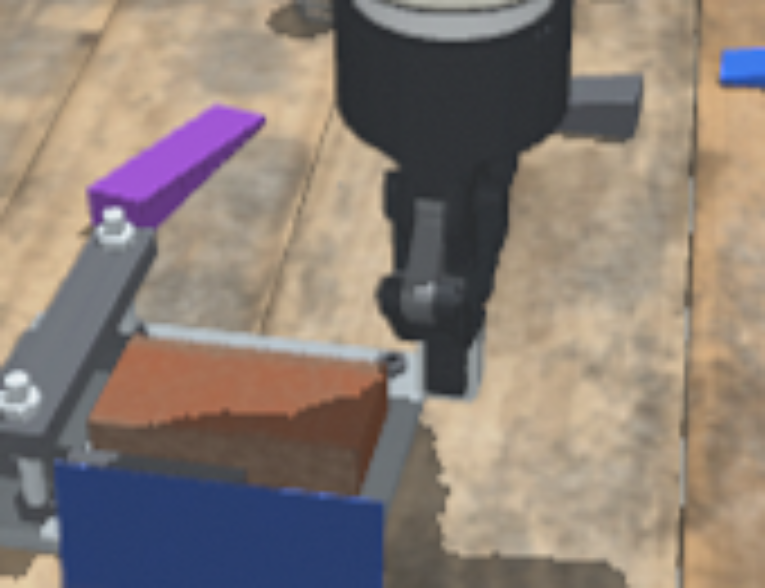

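Request:
arm_command(slide=[[0,0,0.003],[0,0,0.003],[0,0,0.003],[0,0,0.003],[0,0,0.003],[0,0,0],[0,0,0],[0,0,0]], angular=[[0,0,0],[0,0,0],[0,0,0],[0,0,0],[0,0,0],[0,0,0],[0,0,0],[0,0,0]], hand=[0,0,0,0,0,0,0,0])

```text
time: 6.85
tool_pos: [0.4734, 0.0565, 0.0019]
tcp_rot: [-3.138, 0.107, -0.016]
wrist_force: [0.1, 0.1, -1.5]
width: -0.002
```

```bash
python3 -c "
from h import *
go(jw(-.12,0,.008))
"
```

```text
t 6.85 pos [0.4734 0.0565 0.0019] jigxy [-0.1155 -0.0002] d mm [-4.4 -0.2 -6.1] turn [-0.11 -0.57 -0.06] F [ 0.09  0.12 -1.48] w -0.002
```

TCP z reads 1.9 mm with no contact, so the tip really is higher than reported. I'll keep going to contact to calibrate it.

Request:
arm_command(slide=[[0,0,0.003],[0,0,0.003],[0,0,0.003],[0,0,0.003],[0,0,0.003],[0,0,0],[0,0,0],[0,0,0]], angular=[[0,0,0],[0,0,0],[0,0,0],[0,0,0],[0,0,0],[0,0,0],[0,0,0],[0,0,0]], hand=[0,0,0,0,0,0,0,0])

```text
time: 7.65
tool_pos: [0.4736, 0.0565, -0.0144]
tcp_rot: [-3.138, 0.107, -0.016]
wrist_force: [-0.2, -0.4, 0.5]
width: -0.002
```

```bash
python3 -c "
from h import *
import cv2
go(jw(-.12,0,.008))
s=bot.read_camera('side')[:,:,::-1]
cv2.imwrite('pics/p5s.png',cv2.resize(s[200:340,230:400],None,fx=4.5,fy=4.2))
"
```

```text
t 7.65 pos [ 0.4736  0.0565 -0.0144] jigxy [-0.1153 -0.0002] d mm [ -4.5  -0.2 -22.5] turn [-0.11 -0.57 -0.06] F [-0.24 -0.38  0.47] w -0.002
```

View pics/p5s.png

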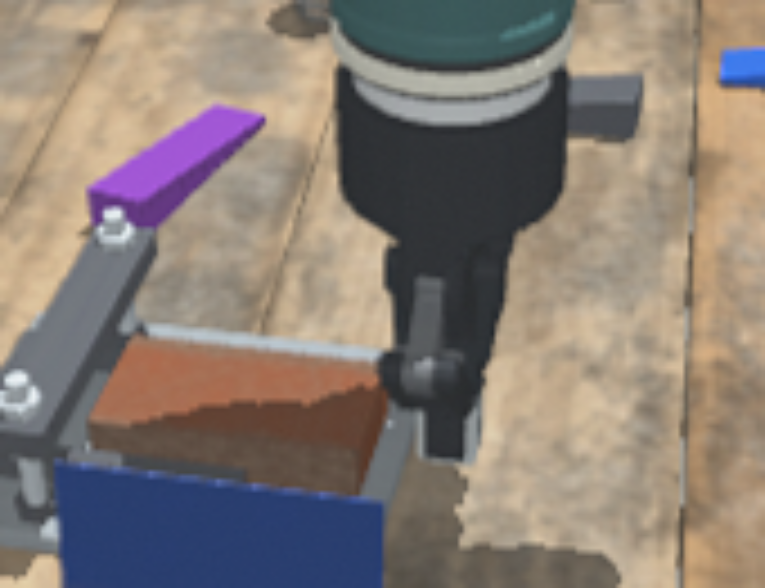

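Request:
arm_command(slide=[[0,0,0.003],[0,0,0.003],[0,0,0.003],[0,0,0],[0,0,0],[0,0,0],[0,0,0],[0,0,0]], angular=[[0,0,0],[0,0,0],[0,0,0],[0,0,0],[0,0,0],[0,0,0],[0,0,0],[0,0,0]], hand=[0,0,0,0,0,0,0,0])

```text
time: 8.5
tool_pos: [0.4741, 0.0565, -0.0239]
tcp_rot: [-3.138, 0.107, -0.017]
wrist_force: [-0.2, -0.6, 1.0]
width: -0.001
```

```bash
python3 -c "
from h import *
go(jw(-.12,0,.008))
"
```

```text
t 8.5 pos [ 0.4741  0.0565 -0.0239] jigxy [-0.1148 -0.0002] d mm [ -4.8  -0.2 -32. ] turn [-0.11 -0.61 -0.06] F [-0.17 -0.59  1.  ] w -0.001
```

Request:
arm_command(slide=[[0,0,0.002],[0,0,0.002],[0,0,0.002],[0,0,0.002],[0,0,0],[0,0,0],[0,0,0],[0,0,0]], angular=[[0,0,0],[0,0,0],[0,0,0],[0,0,0],[0,0,0],[0,0,0],[0,0,0],[0,0,0]], hand=[0,0,0,0,0,0,0,0])

```text
time: 9.3
tool_pos: [0.4754, 0.0567, -0.0284]
tcp_rot: [-3.138, 0.107, -0.017]
wrist_force: [0.6, -0.1, 0.1]
width: 0.001
```

```bash
python3 -c "
from h import *
import cv2
go(jw(-.12,0,.008))
s=bot.read_camera('side')[:,:,::-1]
cv2.imwrite('pics/p6s.png',cv2.resize(s[200:340,230:400],None,fx=4.5,fy=4.2))
"
```

```text
t 9.3 pos [ 0.4754  0.0567 -0.0284] jigxy [-1.136e-01  1.000e-04] d mm [ -6.    0.  -36.5] turn [-0.11 -0.61 -0.06] F [ 0.62 -0.13  0.07] w 0.001
```

View pics/p6s.png

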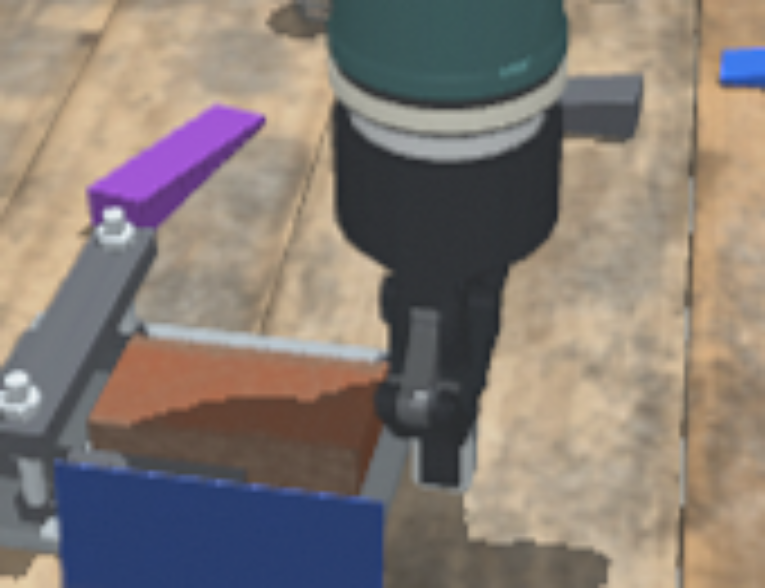

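```bash
python3 -c "
from h import *
print(bot.read_state()['q'].round(3))
for uv,rep in(((445,485),-.0284),((447,460),-.0144),((450,398),.0181)):
  uv=np.array(uv)/[4.5,4.2]+[230,200]
  for y in(.0567,.0617,.0667):
    a=unproj('side',uv,0);b=unproj('side',uv,.1);k=(y-a[1])/(b[1]-a[1]);p=a+k*(b-a);print(rep,p.round(4),'off',(p[2]-(rep-.008)).round(4))
"
```

```text
[6.600e-02 1.620e-01 2.214e+00 1.000e-03 7.560e-01 1.705e+00]
-0.0284 [ 0.4735  0.0567 -0.0038] off 0.0326
-0.0284 [0.4729 0.0617 0.001 ] off 0.0374
-0.0284 [0.4722 0.0667 0.0059] off 0.0423
-0.0144 [0.4726 0.0567 0.0097] off 0.0321
-0.0144 [0.472  0.0617 0.0144] off 0.0368
-0.0144 [0.4714 0.0667 0.0191] off 0.0415
0.0181 [0.4714 0.0567 0.042 ] off 0.0319
0.0181 [0.4708 0.0617 0.0465] off 0.0364
0.0181 [0.4702 0.0667 0.0509] off 0.0408
```

Request:
arm_command(slide=[[0,0,0.003],[0,0,0.003],[0,0,0.003],[0,0,0.003],[0,0,0.003],[0,0,0.003],[0,0,0.003],[0,0,0.003]], angular=[[0,0,0],[0,0,0],[0,0,0],[0,0,0],[0,0,0],[0,0,0],[0,0,0],[0,0,0]], hand=[0,0,0,0,0,0,0,0])

```text
time: 10.15
tool_pos: [0.4751, 0.0567, -0.0291]
tcp_rot: [3.139, -0.105, -0.007]
wrist_force: [-12.2, -0.7, 31.6]
width: 0.002
```

```bash
python3 -c "
from h import *
go(jw(-.12,0,.008));print(bot.read_state()['joint_torque'].round(2),bot.read_state()['q'].round(3))
"
```

```text
t 10.15 pos [ 0.4751  0.0567 -0.0291] jigxy [-0.1138  0.    ] d mm [ -6.4   0.1 -37. ] turn [0.04 0.25 0.01] F [-12.18  -0.68  31.59] w 0.002
[-1.700e-01 -2.432e+01 -2.326e+01  6.000e-02 -4.110e+00 -1.000e-02] [ 0.067  0.172  2.203 -0.     0.772  1.705]
```

The bench is at TCP z = -28.5 mm, so the shut tip's height is the reported z plus 28.5 mm (a 36.5 mm offset from the state, and the images agree). I'll raise to tip z of about 17 mm and start the push.

Request:
arm_command(slide=[[0,0,-0.009],[0,0,-0.008],[0,0,0],[0.004,0,0],[0.004,0,0],[0.004,0,0],[0,0,0],[0,0,0]], angular=[[0,0,0],[0,0,0],[0,0,0],[0,0,0],[0,0,0],[0,0,0],[0,0,0],[0,0,0]], hand=[0,0,0,0,0,0,0,0])

```text
time: 10.95
tool_pos: [0.4877, 0.0557, -0.0126]
tcp_rot: [3.139, -0.105, -0.009]
wrist_force: [0.1, -0.0, -0.1]
width: 0.001
```

```bash
python3 -c "
from h import *
go(jw(-.066,0,-.0115))
"
```

```text
t 10.95 pos [ 0.4877  0.0557 -0.0126] jigxy [-1.012e-01 -1.000e-04] d mm [35.2 -0.1 -1.3] turn [0.06 0.34 0.  ] F [ 0.08 -0.04 -0.11] w 0.001
```

Request:
arm_command(slide=[[0.003,0,-0.001],[0.003,0,0],[0.003,0,0],[0.003,0,0],[0.003,0,0],[0.003,0,0],[0.003,0,0],[0.002,0,0]], angular=[[0,0,0],[0,0,0],[0,0,0],[0,0,0],[0,0,0],[0,0,0],[0,0,0],[0,0,0]], hand=[0,0,0,0,0,0,0,0])

```text
time: 11.75
tool_pos: [0.51, 0.054, -0.0126]
tcp_rot: [3.139, -0.105, -0.017]
wrist_force: [-0.8, 1.2, 1.3]
width: -0.001
```

```bash
python3 -c "
from h import *
go(jw(-.066,0,-.0115))
"
```

```text
t 11.75 pos [ 0.51    0.054  -0.0126] jigxy [-0.0788 -0.0003] d mm [12.8 -0.3 -1.3] turn [0.08 0.61 0.  ] F [-0.82  1.21  1.32] w -0.001
```

Request:
arm_command(slide=[[0.002,0,0],[0.002,0,0],[0.002,0,0],[0.002,0,0],[0.0015,0,0],[0.0015,0,0],[0.0015,0,0],[0.0015,0,0]], angular=[[0,0,0],[0,0,0],[0,0,0],[0,0,0],[0,0,0],[0,0,0],[0,0,0],[0,0,0]], hand=[0,0,0,0,0,0,0,0])

```text
time: 12.55
tool_pos: [0.5241, 0.053, -0.0129]
tcp_rot: [3.139, -0.105, -0.021]
wrist_force: [-5.9, 0.6, 4.9]
width: 0.0
```

```bash
python3 -c "
from h import *
go(jw(-.066,0,-.0115))
"
```

```text
t 12.55 pos [ 0.5241  0.053  -0.0129] jigxy [-0.0647 -0.0003] d mm [-1.3 -0.3 -1.4] turn [ 0.09  0.76 -0.  ] F [-5.9   0.55  4.92] w 0.0
```

Request:
arm_command(slide=[[0.0015,0,0],[0.0015,0,0],[0.0015,0,0],[0.0015,0,0],[0.0015,0,0],[0.0015,0,0],[0.0015,0,0],[0.0015,0,0]], angular=[[0,0,0],[0,0,0],[0,0,0],[0,0,0],[0,0,0],[0,0,0],[0,0,0],[0,0,0]], hand=[0,0,0,0,0,0,0,0])

```text
time: 13.35
tool_pos: [0.5227, 0.053, -0.0152]
tcp_rot: [3.138, -0.106, -0.064]
wrist_force: [-6.0, 0.5, 5.7]
width: 0.0
```

```bash
python3 -c "
from h import *
import cv2
go(jw(-.066,0,-.0115))
s=bot.read_camera('side')[:,:,::-1]
cv2.imwrite('pics/p7s.png',cv2.resize(s[200:340,210:380],None,fx=4.5,fy=4.2))
t=bot.read_camera('top')[:,:,::-1]
cv2.imwrite('pics/p7t.png',cv2.resize(t[160:270,190:310],None,fx=5,fy=5))
"
```

```text
t 13.35 pos [ 0.5227  0.053  -0.0152] jigxy [-0.0661 -0.0004] d mm [-0.  -0.4 -3.7] turn [ 0.16  2.34 -0.02] F [-6.02  0.53  5.7 ] w 0.0
```

View pics/p7s.png

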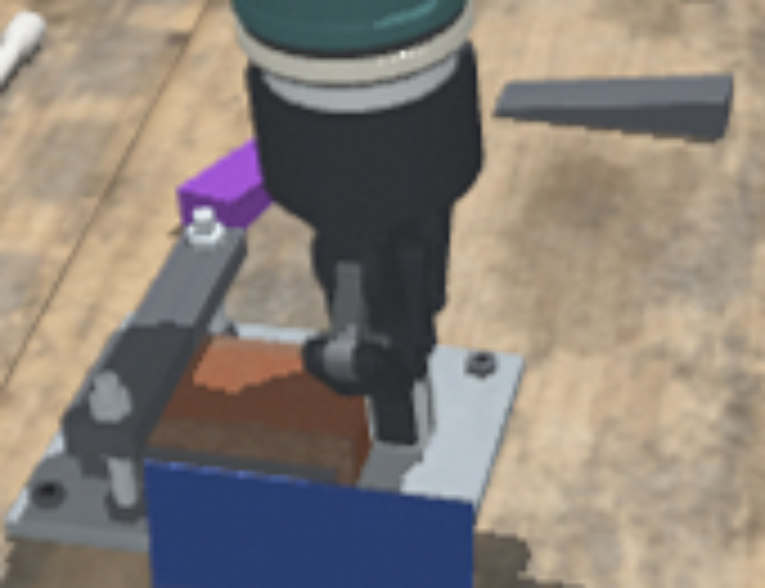

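View pics/p7t.png

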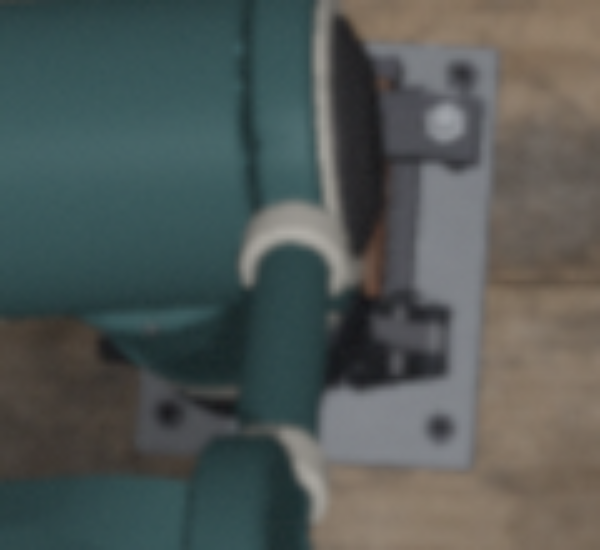

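Request:
arm_command(slide=[[-0.01,0,-0.002],[-0.02,0,0],[-0.02,0,-0.02],[0,0,-0.04],[0,0,-0.04],[0,0.045,-0.03],[0,0.045,0],[0,0.045,0]], angular=[[0,1.2,0],[0,1.1,0],[0,0,0],[0,0,0],[0,0,0],[0,0,0],[0,0,0],[0,0,0]], hand=[0,0,0,0,0,0.06,0.06,0.06])

```text
time: 14.25
tool_pos: [0.4677, -0.074, 0.1212]
tcp_rot: [3.136, -0.088, 0.021]
wrist_force: [1.0, -0.2, -0.7]
width: 0.506
```

```bash
python3 -c "
from h import *
import cv2
WY=-.0895;c,s=np.cos(WY),np.sin(WY)
go(np.array([.4686-.030*c,-.2103-.030*s,.10]),WY)
s=bot.read_camera('side')[:,:,::-1]
cv2.imwrite('pics/p8s.png',cv2.resize(s[200:340,210:380],None,fx=4.5,fy=4.2))
t=bot.read_camera('top')[:,:,::-1]
cv2.imwrite('pics/p8t.png',cv2.resize(t[155:265,205:305],None,fx=5.4,fy=5.4,interpolation=2))
"
```

```text
t 14.25 pos [ 0.4677 -0.074   0.1212] jigxy [-0.1125 -0.1309] d mm [-21.7 134.9  21.4] turn [ 0.22 -0.76  1.9 ] F [ 0.95 -0.24 -0.65] w 0.506
```

View pics/p8s.png

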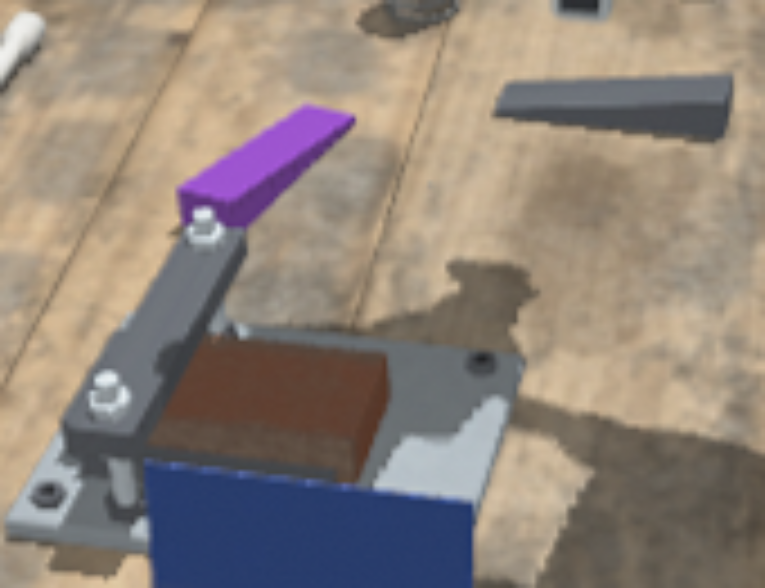

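View pics/p8t.png

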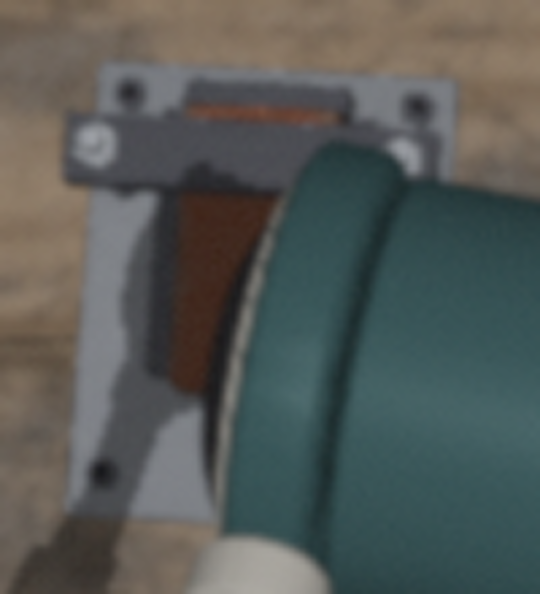

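The block is home: the brown strip behind the bar touches the stop. Now over to the wedge.

Request:
arm_command(slide=[[-0.005,0.043,0],[-0.005,0.043,0],[-0.004,0.032,0],[0,0,0],[0,0,0.02],[0,0,0.02],[0,0,0],[0,0,0]], angular=[[0,0,0.9],[0,-0.7,0.9],[0,0,0],[0,0,0],[0,0,0],[0,0,0],[0,0,0],[0,0,0]], hand=[0.06,0.06,0.06,0.06,0.06,0.06,0.06,0.06])

```text
time: 15.15
tool_pos: [0.4504, -0.1968, 0.0824]
tcp_rot: [3.131, -0.153, 0.019]
wrist_force: [-0.1, -0.3, 0.1]
width: 0.707
```

```bash
cat >> h.py <<'E'
def wedge(x,z,WX=.4686,WYY=-.2103,WY=-.0895):
    go(np.array([WX+x*np.cos(WY),WYY+x*np.sin(WY),z]),WY)
E
python3 -c "
from h import *
wedge(-.025,-.027)"
```

```text
t 15.15 pos [ 0.4504 -0.1968  0.0824] jigxy [-0.1215 -0.2545] d mm [ -7.   11.2 109.4] turn [ 0.35 -0.71 -0.47] F [-0.1  -0.29  0.14] w 0.707
```

Request:
arm_command(slide=[[-0.006,0.011,0.02],[0,0,0.02],[0,0,0.015],[0,0,0],[0,0,0],[0,0,0],[0,0,0],[0,0,0]], angular=[[0.3,-0.7,-0.5],[0,0,0],[0,0,0],[0,0,0],[0,0,0],[0,0,0],[0,0,0],[0,0,0]], hand=[0.06,0.06,0.06,0.06,0.06,0.06,0.06,0.06])

```text
time: 15.95
tool_pos: [0.4519, -0.2069, 0.0349]
tcp_rot: [3.133, -0.131, 0.021]
wrist_force: [0.5, -0.0, 0.5]
width: 0.7
```

```bash
python3 -c "
from h import *
import cv2
wedge(-.025,-.027)
s=bot.read_camera('side')[:,:,::-1]
cv2.imwrite('pics/p9s.png',cv2.resize(s[130:260,270:420],None,fx=5,fy=4.5))
t=bot.read_camera('top')[:,:,::-1]
cv2.imwrite('pics/p9t.png',cv2.resize(t[200:310,340:450],None,fx=5,fy=5,interpolation=2))
"
```

```text
t 15.95 pos [ 0.4519 -0.2069  0.0349] jigxy [-0.1193 -0.2645] d mm [-8.9  1.5 61.8] turn [ 0.3  -0.78  0.34] F [ 0.51 -0.02  0.5 ] w 0.7
```

View pics/p9s.png

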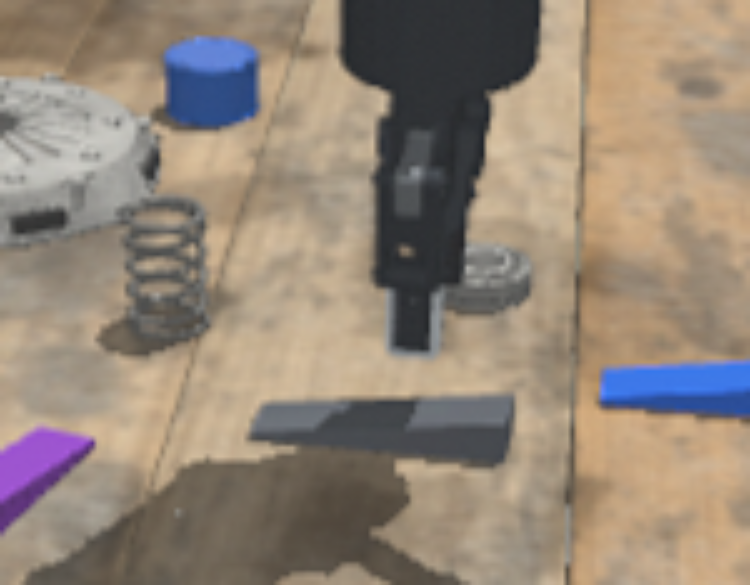

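View pics/p9t.png

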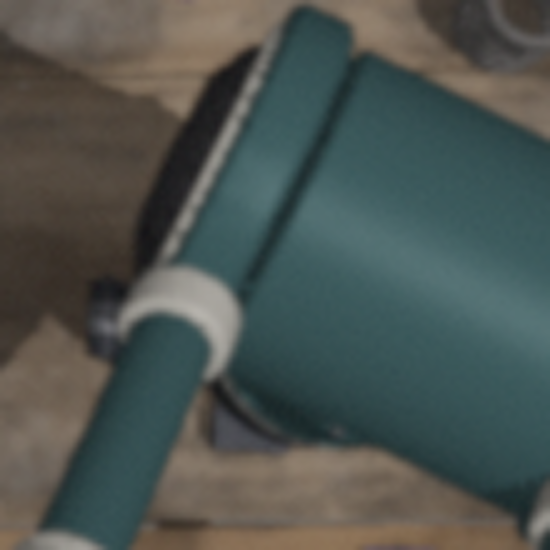

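Request:
arm_command(slide=[[-0.008,0.001,0.015],[0,0,0.015],[0,0,0.015],[0,0,0.007],[0,0,0.003],[0,0,0],[0,0,0],[0,0,0]], angular=[[0.3,-0.7,0],[0,0,0.3],[0,0,0],[0,0,0],[0,0,0],[0,0,0],[0,0,0],[0,0,0]], hand=[0.07,0.07,0.07,0.07,0.07,0.07,0.07,0.07])

```text
time: 16.85
tool_pos: [0.4412, -0.2076, -0.0247]
tcp_rot: [-3.137, 0.141, 0.004]
wrist_force: [0.1, -0.2, -0.3]
width: 0.82
```

```bash
python3 -c "
from h import *
import cv2
wedge(-.025,-.027)
s=bot.read_camera('side')[:,:,::-1]
cv2.imwrite('pics/p10s.png',cv2.resize(s[130:260,270:420],None,fx=5,fy=4.5))
"
```

```text
t 16.85 pos [ 0.4412 -0.2076 -0.0247] jigxy [-0.1299 -0.2659] d mm [2.5 0.2 2.3] turn [-0.07  0.14 -0.  ] F [ 0.06 -0.19 -0.25] w 0.82
```

View pics/p10s.png

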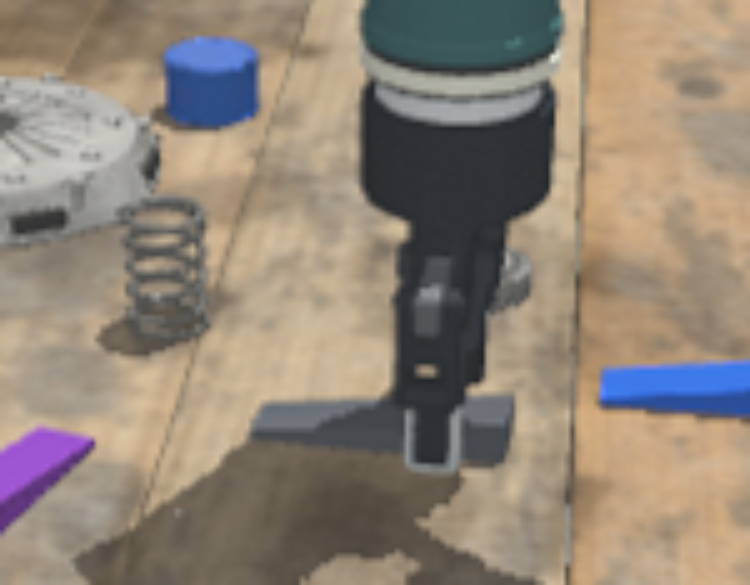

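Request:
arm_command(slide=[[0.002,0,0.001],[0,0,0],[0,0,0],[0,0,0],[0,0,0],[0,0,0],[0,0,0],[0,0,0]], angular=[[0,0,0],[0,0,0],[0,0,0],[0,0,0],[0,0,0],[0,0,0],[0,0,0],[0,0,0]], hand=[0.015,0.015,0.015,0.015,0.015,0.015,0.015,0.015], squeeze=40)

```text
time: 17.7
tool_pos: [0.445, -0.2085, -0.0241]
tcp_rot: [3.138, -0.14, 0.001]
wrist_force: [-0.2, 0.3, 0.0]
width: 0.319
```

```bash
python3 -c "
from h import *
import cv2
wedge(-.025,-.027)
s=bot.read_camera('side')[:,:,::-1]
cv2.imwrite('pics/p11s.png',cv2.resize(s[130:260,270:420],None,fx=5,fy=4.5))
"
```

```text
t 17.7 pos [ 0.445  -0.2085 -0.0241] jigxy [-0.1262 -0.2666] d mm [-1.3 -0.4  2.9] turn [ 0.01 -0.05  0.01] F [-0.18  0.27  0.01] w 0.319
```

View pics/p11s.png

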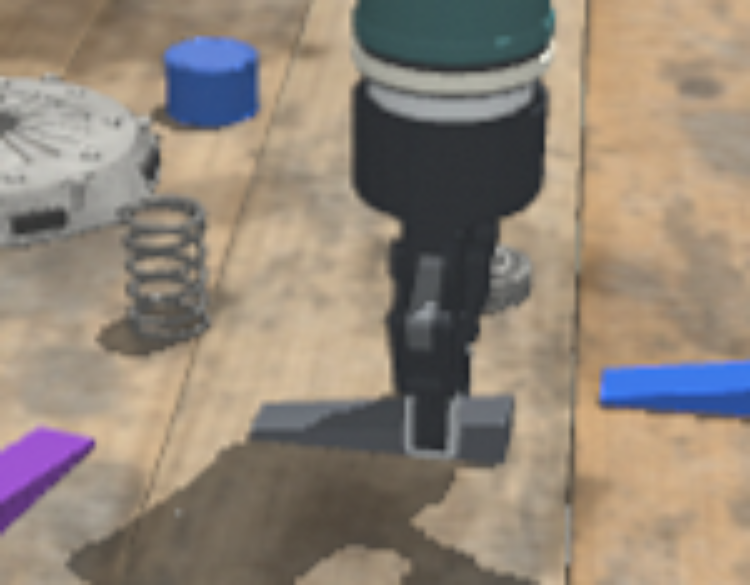

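Gripped: opening 27.2 mm, matching the wedge's 28 mm. Lift.

Request:
arm_command(slide=[[0,0,-0.01],[0,0,-0.025],[0,0,-0.03],[0,0,-0.025],[0,-0.02,0],[0,-0.035,0],[0,-0.035,0],[0,-0.035,0]], angular=[[0,0,0],[0,0,0],[0,0,0],[0,0,0],[0,0,0],[0,0,0],[0,0,0],[0,0,0]], hand=[0.015,0.015,0.015,0.015,0.015,0.015,0.015,0.015])

```text
time: 18.55
tool_pos: [0.4557, -0.0836, 0.0732]
tcp_rot: [3.138, -0.152, 0.002]
wrist_force: [1.0, -0.9, -2.3]
width: 0.316
```

```bash
python3 -c "
from h import *
go(jw(-.095,0,.06))"
```

```text
t 18.55 pos [ 0.4557 -0.0836  0.0732] jigxy [-0.1238 -0.1412] d mm [  24.5 -142.    13.2] turn [ 0.01 -0.08 -1.72] F [ 1.01 -0.92 -2.34] w 0.316
```

Request:
arm_command(slide=[[0.004,-0.035,0],[0.004,-0.035,0],[0.004,-0.035,0],[0.004,-0.02,0],[0.004,0,0],[0,0,0],[0,0,0],[0,0,0]], angular=[[0,0,-0.9],[0,0,-0.8],[0,0,0],[0,0,0],[0,0,0],[0,0,0],[0,0,0],[0,0,0]], hand=[0.015,0.015,0.015,0.015,0.015,0.015,0.015,0.015])

```text
time: 19.35
tool_pos: [0.4846, 0.047, 0.0767]
tcp_rot: [3.14, -0.097, 0.004]
wrist_force: [-0.4, 0.4, -1.5]
width: 0.318
```

```bash
python3 -c "
from h import *
import cv2
go(jw(-.095,0,.03))
s=bot.read_camera('side')[:,:,::-1]
cv2.imwrite('pics/p12s.png',cv2.resize(s[200:340,210:380],None,fx=4.5,fy=4.2))
t=bot.read_camera('top')[:,:,::-1]
cv2.imwrite('pics/p12t.png',cv2.resize(t[155:265,205:305],None,fx=5.4,fy=5.4,interpolation=2))
"
```

```text
t 19.35 pos [0.4846 0.047  0.0767] jigxy [-0.1038 -0.0089] d mm [ 8.7 -8.9 46.7] turn [-0.   -0.15  0.29] F [-0.38  0.39 -1.49] w 0.318
```

View pics/p12s.png

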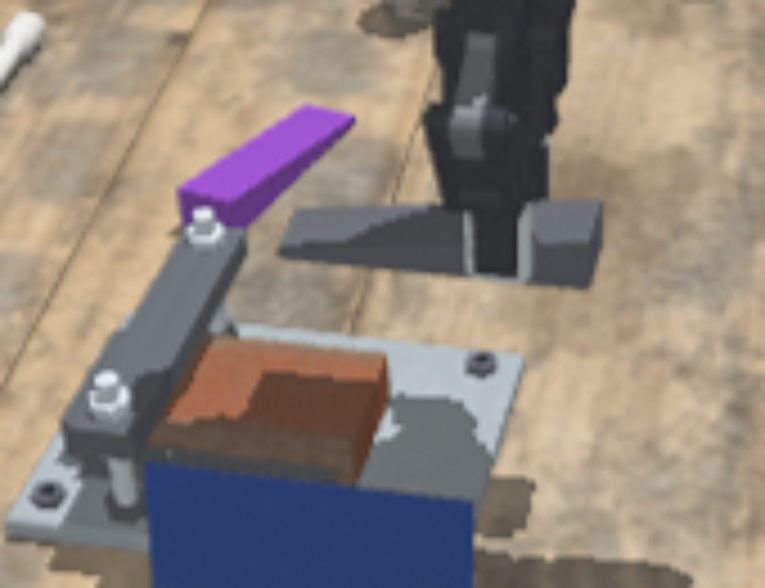

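View pics/p12t.png

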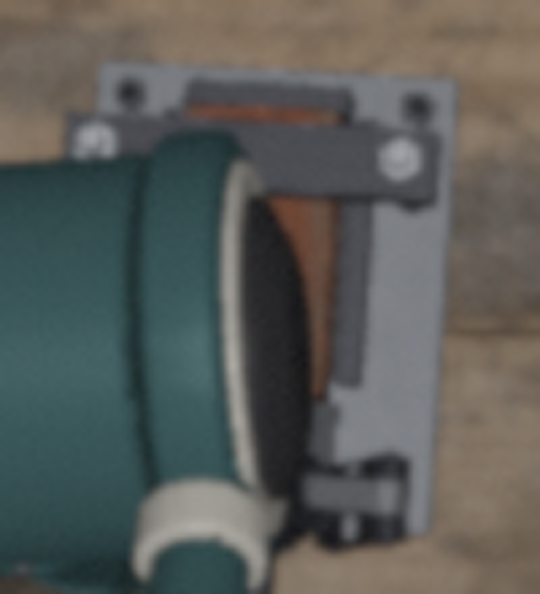

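Request:
arm_command(slide=[[0.004,-0.009,0.013],[0,0,0.013],[0,0,0.013],[0,0,0.009],[0,0,0.005],[0,0,0],[0,0,0],[0,0,0]], angular=[[0,0,0],[0,0,0.3],[0,0,0],[0,0,0],[0,0,0],[0,0,0],[0,0,0],[0,0,0]], hand=[0.015,0.015,0.015,0.015,0.015,0.015,0.015,0.015])

```text
time: 20.25
tool_pos: [0.4874, 0.0549, 0.0167]
tcp_rot: [3.139, -0.111, -0.003]
wrist_force: [-0.3, 0.3, -1.9]
width: 0.315
```

```bash
python3 -c "
from h import *
import cv2
go(jw(-.095,0,.0125))
s=bot.read_camera('side')[:,:,::-1]
cv2.imwrite('pics/p13s.png',cv2.resize(s[220:340,210:360],None,fx=5,fy=5,interpolation=2))
"
```

```text
t 20.25 pos [0.4874 0.0549 0.0167] jigxy [-0.1014 -0.0009] d mm [ 6.4 -0.9  4.2] turn [ 0.03  0.12 -0.2 ] F [-0.29  0.31 -1.91] w 0.315
```

View pics/p13s.png

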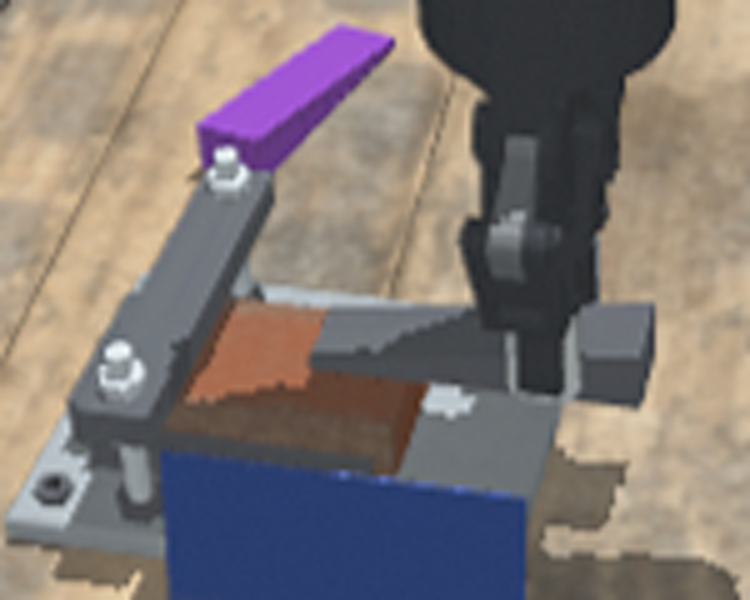

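```bash
python3 -c "
from h import *
np.set_printoptions(precision=4,suppress=True)
V=lambda u,v:up(u,v,5,210,220)
o=[('side',V(311,367),(.055,.014,0)),('side',V(639,407),(-.055,.014,0)),('side',V(655,306),(-.055,-.014,.0226)),('side',V(326,312),(.055,-.014,.005)),('side',V(643,347),(-.055,.014,.0226))]
for z0 in(.037,.0408,.045):
  p,r=fit(o,[.5,.05,0],z0)
  c,s=np.cos(JY),np.sin(JY);e=p[:2]-J;print(z0,p,'jig',c*e[0]+s*e[1],-s*e[0]+c*e[1],p[2]-JY);print(r.T)
# same-bias check: block at home front corners in this view
b=[('side',V(430,383),(-.05,-.027,.035)),('side',V(400,472),(-.05,.027,.035))]
for n,uv,L in b: print(uv,proj('side',jw(-.005+L[0],L[1],L[2])))
"
```

```text
0.037 [ 0.5122  0.0483 -0.0404] jig -0.07631129752440739 -0.005816040356731237 0.02656500835573964
[[-0.5356  0.4973 -0.2169  0.5476 -0.2352]
 [ 1.0768  0.0087 -1.7786 -1.1388  1.2446]]
0.0408 [ 0.5115  0.0524 -0.0453] jig -0.07722990185507868 -0.0017871180976440763 0.021666757339539322
[[-0.8729  0.5898 -0.0219  0.3273 -0.1406]
 [ 0.8808  0.086  -1.8653 -1.4134  1.2367]]
0.045 [ 0.5108  0.0569 -0.0511] jig -0.07823025357138903 0.002678120978315478 0.015875653983210565
[[-1.2611  0.6768  0.1871  0.0766 -0.0514]
 [ 0.6559  0.1849 -1.9504 -1.725   1.2399]]
[295.6 296.2] [296.4691 283.1213]
[289.6 314. ] [288.3552 304.6167]
```

Request:
arm_command(slide=[[0.006,-0.0015,0.002],[0.006,0,0.0015],[0.006,0,0],[0.006,0,0],[0.004,0,0],[0,0,0],[0,0,0],[0,0,0]], angular=[[0,0,0],[0,0,0],[0,0,0],[0,0,0],[0,0,0],[0,0,0],[0,0,0],[0,0,0]], hand=[0.015,0.015,0.015,0.015,0.015,0.015,0.015,0.015])

```text
time: 21.1
tool_pos: [0.521, 0.0544, 0.015]
tcp_rot: [3.139, -0.111, 0.005]
wrist_force: [-0.3, 0.1, -0.7]
width: 0.314
```

```bash
python3 -c "
from h import *
go(jw(-.047,0.001,.0125))
"
```

```text
t 21.1 pos [0.521  0.0544 0.015 ] jigxy [-0.0679  0.0009] d mm [20.9 -0.2  2.6] turn [ 0.   -0.17 -0.21] F [-0.33  0.14 -0.73] w 0.314
```

Request:
arm_command(slide=[[0,0,0.002],[0,0,0.001],[0.004,0,0],[0.004,0,0],[0.004,0,0],[0.004,0,0],[0,0,0],[0,0,0]], angular=[[0,-0.2,0],[0,0,-0.2],[0,0,0],[0,0,0],[0,0,0],[0,0,0],[0,0,0],[0,0,0]], hand=[0.015,0.015,0.015,0.015,0.015,0.015,0.015,0.015])

```text
time: 21.9
tool_pos: [0.5379, 0.0533, 0.0115]
tcp_rot: [3.14, -0.105, -0.002]
wrist_force: [-0.4, 0.6, -1.3]
width: 0.319
```

```bash
python3 -c "
from h import *
import cv2
go(jw(-.047,0.001,.0112))
s=bot.read_camera('side')[:,:,::-1]
cv2.imwrite('pics/p14s.png',cv2.resize(s[220:340,210:360],None,fx=5,fy=5,interpolation=2))
t=bot.read_camera('top')[:,:,::-1]
cv2.imwrite('pics/p14t.png',cv2.resize(t[155:265,205:305],None,fx=5.4,fy=5.4,interpolation=2))
"
```

```text
t 21.9 pos [0.5379 0.0533 0.0115] jigxy [-0.051   0.0008] d mm [ 4.  -0.2  0.3] turn [0.   0.07 0.01] F [-0.43  0.57 -1.32] w 0.319
```

View pics/p14s.png

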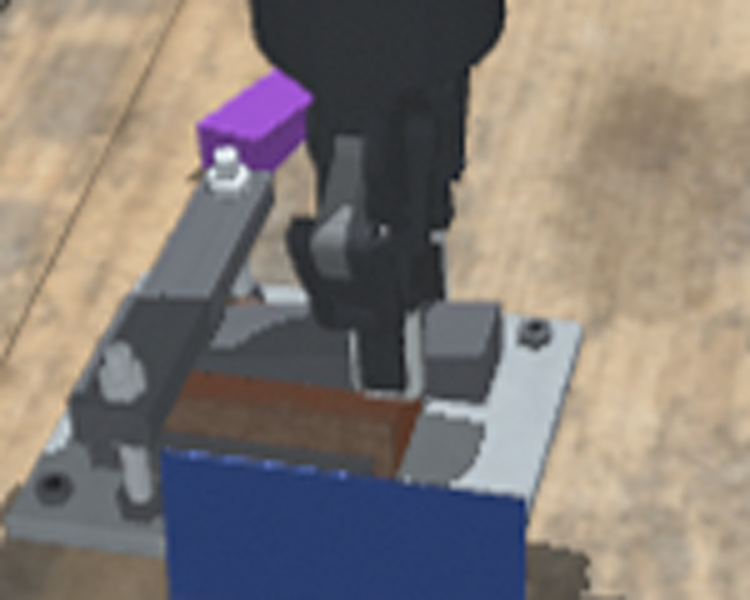

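Request:
arm_command(slide=[[0.003,0,0],[0.002,0,0],[0,0,0.0005],[0,0,0.0005],[0,0,0.0005],[0,0,0],[0,0,0],[0,0,0]], angular=[[0,0,0],[0,0,0],[0,0,0],[0,0,0],[0,0,0],[0,0,0],[0,0,0],[0,0,0]], hand=[0.015,0.015,0.015,0.015,0.015,0.015,0.015,0.015])

```text
time: 22.8
tool_pos: [0.5431, 0.053, 0.0109]
tcp_rot: [3.14, -0.105, -0.001]
wrist_force: [-1.4, 0.6, 1.3]
width: 0.314
```

```bash
python3 -c "
from h import *
go(jw(-.047,0.001,.0112))
"
```

```text
t 22.8 pos [0.5431 0.053  0.0109] jigxy [-0.0458  0.0009] d mm [-1.2 -0.1 -0.3] turn [0.   0.05 0.02] F [-1.43  0.57  1.27] w 0.314
```

The wedge touches the block at the predicted height. Release gently, then rise.

Request:
arm_command(slide=[[0,0,0],[0,0,0],[0,0,0],[0,0,0],[0,0,0],[0,0,-0.01],[0,0,-0.015],[0,0,-0.015]], angular=[[0,0,0],[0,0,0],[0,0,0],[0,0,0],[0,0,0],[0,0,0],[0,0,0],[0,0,0]], hand=[0.035,0.045,0.05,0.05,0.05,0.05,0.05,0.05])

```text
time: 23.6
tool_pos: [0.5415, 0.0529, 0.0508]
tcp_rot: [3.14, -0.105, -0.007]
wrist_force: [-0.5, -0.1, -0.0]
width: 0.584
```

Request:
arm_command(slide=[[0,0,-0.01],[-0.02,0,0],[-0.02,0,0],[-0.02,0,0],[0,0,0],[0,0,0],[0,0,0],[0,0,0]], angular=[[0,0,0],[0,0,0],[0,0,0],[0,0,0],[0,0,0],[0,0,0],[0,0,0],[0,0,0]], hand=[0.05,0.05,0.05,0,0,0,0,0], squeeze=30)

```text
time: 24.4
tool_pos: [0.4875, 0.0572, 0.0693]
tcp_rot: [-3.139, 0.105, -0.015]
wrist_force: [-0.5, 0.2, -0.0]
width: 0.0
```

```bash
python3 -c "
from h import *
import cv2
go(jw(-.11,0.00,.019))
s=bot.read_camera('side')[:,:,::-1]
cv2.imwrite('pics/p15s.png',cv2.resize(s[220:340,210:360],None,fx=5,fy=5,interpolation=2))
t=bot.read_camera('top')[:,:,::-1]
cv2.imwrite('pics/p15t.png',cv2.resize(t[155:265,205:305],None,fx=5.4,fy=5.4,interpolation=2))
"
```

```text
t 24.4 pos [0.4875 0.0572 0.0693] jigxy [-0.1015  0.0014] d mm [-8.9  1.4 50.3] turn [-0.07 -0.55  0.01] F [-0.53  0.2  -0.02] w 0.0
```

View pics/p15s.png

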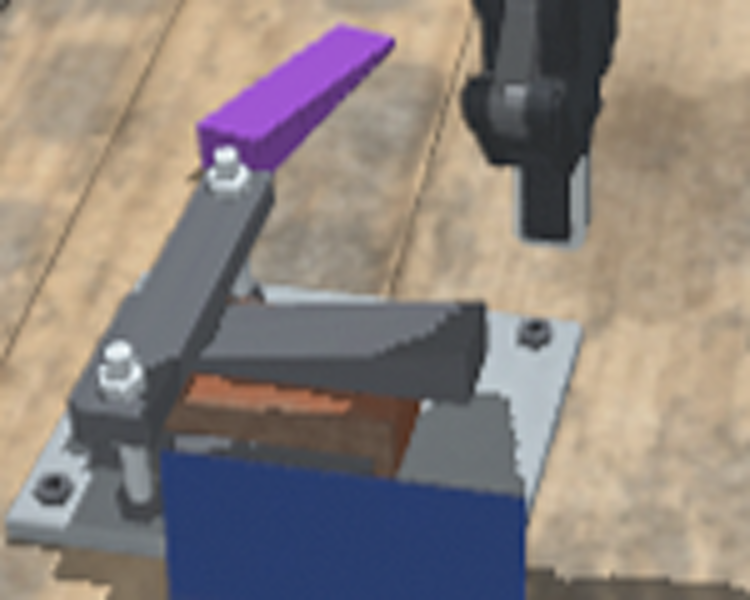

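View pics/p15t.png

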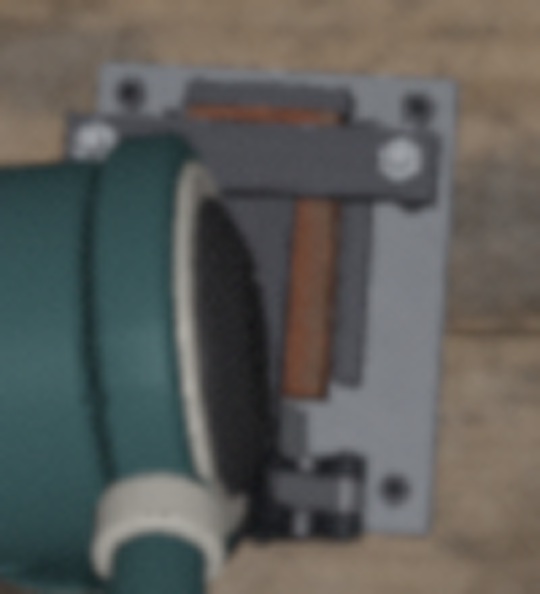

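```bash
python3 -c "
from h import *
np.set_printoptions(precision=4,suppress=True)
V=lambda u,v:up(u,v,5,210,220)
o=[('side',V(472,402),(-.055,.014,0)),('side',V(487,304),(-.055,-.014,.0226)),('side',V(476,345),(-.055,.014,.0226))]
o2=o+[('top',up(295,200,5.4,205,155),(.055-.022,-.014,.0085)),]
for ob in(o,o2):
  p,r=fit(ob,[.53,.05,-.067],.035)
  c,s=np.cos(JY),np.sin(JY);e=p[:2]-J;print(p,'jig',c*e[0]+s*e[1],-s*e[0]+c*e[1],p[2]-JY);print(r.T)
T=lambda u,v,z:unproj('top',up(u,v,5.4,205,155),z)
for u,v,z in((295,200,.0435),(283,393,.053),(334,200,.035),(316,207,.035),(327,398,.035),(307,398,.035)):
  q=T(u,v,z)[:2]-J;print(u,v,'jig',(c*q[0]+s*q[1]).round(4),(-s*q[0]+c*q[1]).round(4))
"
```

```text
[ 0.5663  0.0516 -0.0138] jig -0.022499259294333714 0.0011110225836003526 0.05321045536892862
[[ 0.6029  0.0724 -0.7084]
 [ 0.1819 -2.0681  0.8872]]
[ 0.5663  0.0501 -0.0389] jig -0.022421744938706564 -0.0004309561842064957 0.028071918197160137
[[ 0.398   0.293  -0.9167 -0.0898]
 [ 0.0938 -2.1124  0.8002  0.0574]]
295 200 jig 0.0111 -0.0137
283 393 jig -0.0573 -0.0152
334 200 jig 0.0134 -0.026
316 207 jig 0.0106 -0.0199
327 398 jig -0.056 -0.028
307 398 jig -0.0564 -0.0211
```

Request:
arm_command(slide=[[-0.004,0.001,0.015],[0,0,0.015],[0,0,0.014],[0,0,0.008],[0,0,0.003],[0,0,0],[0,0,0],[0,0,0]], angular=[[0,-0.5,0],[0,0,0],[0,0,0],[0,0,0],[0,0,0],[0,0,0],[0,0,0],[0,0,0]], hand=[0,0,0,0,0,0,0,0])

```text
time: 25.3
tool_pos: [0.4827, 0.056, 0.0083]
tcp_rot: [-3.139, 0.106, 0.006]
wrist_force: [0.5, -1.0, -0.2]
width: -0.002
```

```bash
python3 -c "
from h import *
import cv2
go(jw(-.09,0.00,.012))
s=bot.read_camera('side')[:,:,::-1]
cv2.imwrite('pics/p16s.png',cv2.resize(s[220:340,210:360],None,fx=5,fy=5,interpolation=2))
"
```

```text
t 25.3 pos [0.4827 0.056  0.0083] jigxy [-1.062e-01 -1.000e-04] d mm [16.2 -0.1 -3.8] turn [-0.04  0.23 -0.02] F [ 0.54 -1.01 -0.24] w -0.002
```

View pics/p16s.png

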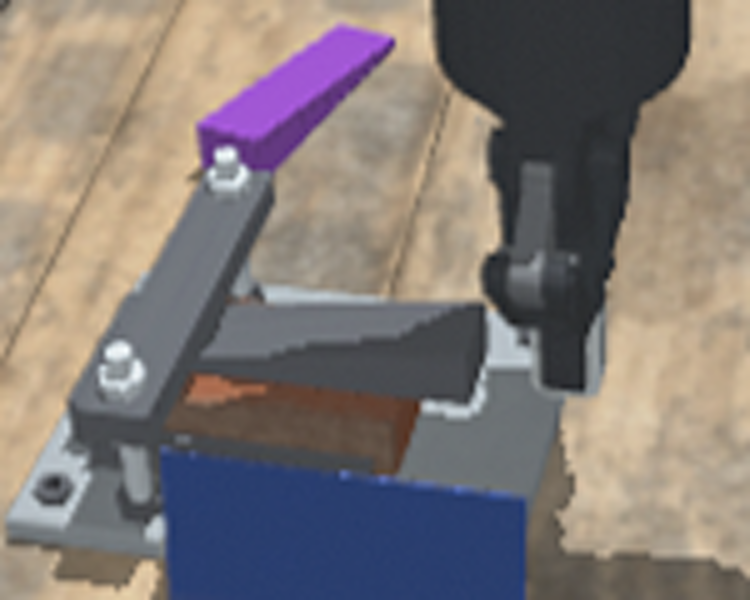

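Request:
arm_command(slide=[[0.003,0,-0.0035],[0.003,0,0],[0.003,0,0],[0.003,0,0],[0,0,0],[0,0,0],[0,0,0],[0,0,0]], angular=[[0,0.2,0],[0,0,0],[0,0,0],[0,0,0],[0,0,0],[0,0,0],[0,0,0],[0,0,0]], hand=[0,0,0,0,0,0,0,0])

```text
time: 26.15
tool_pos: [0.498, 0.0552, 0.0143]
tcp_rot: [-3.139, 0.106, -0.007]
wrist_force: [-0.3, -0.3, 0.2]
width: -0.001
```

```bash
python3 -c "
from h import *
go(jw(-.09,0.00,.012))
"
```

```text
t 26.15 pos [0.498  0.0552 0.0143] jigxy [-0.0909  0.0001] d mm [0.9 0.1 2.3] turn [-0.08 -0.25 -0.02] F [-0.26 -0.26  0.18] w -0.001
```

Request:
arm_command(slide=[[0.001,0,0.001],[0.0015,0,0],[0.0015,0,0],[0.0015,0,0],[0.0015,0,0],[0.0015,0,0],[0.0015,0,0],[0.0015,0,0]], angular=[[0,0,0],[0,0,0],[0,0,0],[0,0,0],[0,0,0],[0,0,0],[0,0,0],[0,0,0]], hand=[0,0,0,0,0,0,0,0])

```text
time: 26.95
tool_pos: [0.5068, 0.0544, 0.0124]
tcp_rot: [-3.139, 0.106, 0.004]
wrist_force: [-4.0, 0.1, 2.8]
width: 0.001
```

```bash
python3 -c "
from h import *
go(jw(-.08,0.00,.012))
"
```

```text
t 26.95 pos [0.5068 0.0544 0.0124] jigxy [-0.082  -0.0001] d mm [ 2.  -0.1  0.4] turn [-0.05  0.13 -0.02] F [-4.04  0.12  2.83] w 0.001
```

Request:
arm_command(slide=[[0.001,0,0],[0.001,0,0],[0.001,0,0],[0.001,0,0],[0.001,0,0],[0.001,0,0],[0.001,0,0],[0.001,0,0]], angular=[[0,0,0],[0,0,0],[0,0,0],[0,0,0],[0,0,0],[0,0,0],[0,0,0],[0,0,0]], hand=[0,0,0,0,0,0,0,0])

```text
time: 27.75
tool_pos: [0.5154, 0.0539, 0.0124]
tcp_rot: [-3.139, 0.106, 0.004]
wrist_force: [-2.7, 0.2, 2.4]
width: -0.001
```

```bash
python3 -c "
from h import *
import cv2
go(jw(-.08,0.00,.012))
s=bot.read_camera('side')[:,:,::-1]
cv2.imwrite('pics/p17s.png',cv2.resize(s[220:340,210:360],None,fx=5,fy=5,interpolation=2))
"
```

```text
t 27.75 pos [0.5154 0.0539 0.0124] jigxy [-0.0734 -0.    ] d mm [-6.6 -0.   0.4] turn [-0.04  0.15 -0.01] F [-2.74  0.16  2.44] w -0.001
```

View pics/p17s.png

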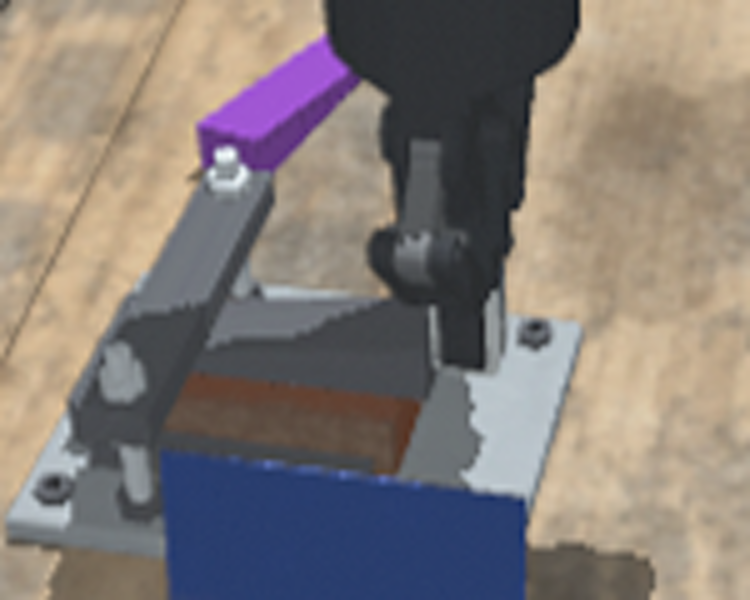

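Request:
arm_command(slide=[[0.001,0,0],[0.001,0,0],[0.001,0,0],[0.001,0,0],[0.001,0,0],[0.001,0,0],[0.001,0,0],[0.001,0,0]], angular=[[0,0,0],[0,0,0],[0,0,0],[0,0,0],[0,0,0],[0,0,0],[0,0,0],[0,0,0]], hand=[0,0,0,0,0,0,0,0])

```text
time: 28.6
tool_pos: [0.5243, 0.0533, 0.0124]
tcp_rot: [-3.139, 0.106, 0.004]
wrist_force: [-1.9, 0.1, 2.6]
width: 0.001
```

```bash
python3 -c "
from h import *
go(jw(-.08,0.00,.012))
"
```

```text
t 28.6 pos [0.5243 0.0533 0.0124] jigxy [-0.0645 -0.    ] d mm [-15.5  -0.    0.4] turn [-0.05  0.14 -0.02] F [-1.9   0.08  2.56] w 0.001
```

Nose is now about 46 mm past the bar edge and still free.

Request:
arm_command(slide=[[0.001,0,0],[0.001,0,0],[0.001,0,0],[0.001,0,0],[0.001,0,0],[0.001,0,0],[0,0,0],[0,0,0]], angular=[[0,0,0],[0,0,0],[0,0,0],[0,0,0],[0,0,0],[0,0,0],[0,0,0],[0,0,0]], hand=[0,0,0,0,0,0,0,0])

```text
time: 29.4
tool_pos: [0.5251, 0.0532, 0.0114]
tcp_rot: [-3.139, 0.106, 0.022]
wrist_force: [-3.4, 0.0, 2.1]
width: 0.0
```

```bash
python3 -c "
from h import *
go(jw(-.08,0.00,.012))
"
```

```text
t 29.4 pos [0.5251 0.0532 0.0114] jigxy [-0.0638 -0.    ] d mm [-16.2  -0.   -0.3] turn [-0.02  0.8  -0.02] F [-3.41  0.03  2.13] w 0.0
```

Contact with the bar: motion stalled and the force stays. Raise the push slowly.

Request:
arm_command(slide=[[0.001,0,0],[0.001,0,0],[0.001,0,0],[0.001,0,0],[0.001,0,0],[0.0015,0,0],[0.0015,0,0],[0.0015,0,0]], angular=[[0,0.4,0],[0,0.3,0],[0,0.2,0],[0,0.2,0],[0,0.2,0],[0,0.2,0],[0,0.2,0],[0,0.2,0]], hand=[0,0,0,0,0,0,0,0])

```text
time: 30.2
tool_pos: [0.5259, 0.0531, 0.01]
tcp_rot: [3.139, -0.106, 0.006]
wrist_force: [-7.1, 0.5, 4.6]
width: 0.001
```

```bash
python3 -c "
from h import *
go(jw(-.08,0.00,.012))
"
```

```text
t 30.2 pos [0.5259 0.0531 0.01  ] jigxy [-0.063  -0.0001] d mm [-17.   -0.1  -2. ] turn [ 0.01 -0.22 -0.04] F [-7.13  0.48  4.61] w 0.001
```

Request:
arm_command(slide=[[0.0015,0,-0.001],[0.0015,0,-0.0005],[0.0018,0,-0.0005],[0.0018,0,-0.0003],[0.002,0,-0.0003],[0.002,0,-0.0003],[0.002,0,-0.0003],[0.002,0,-0.0003]], angular=[[0,0.2,0],[0,0.2,0],[0,0.2,0],[0,0.2,0],[0,0.2,0],[0,0.2,0],[0,0.2,0],[0,0.2,0]], hand=[0,0,0,0,0,0,0,0])

```text
time: 31.0
tool_pos: [0.5262, 0.053, 0.01]
tcp_rot: [3.138, -0.107, 0.008]
wrist_force: [-8.9, 1.3, 6.7]
width: 0.001
```

```bash
python3 -c "
from h import *
go(jw(-.08,0.00,.012))
"
```

```text
t 31.0 pos [0.5262 0.053  0.01  ] jigxy [-0.0627 -0.0002] d mm [-17.3  -0.2  -2. ] turn [ 0.08 -0.28 -0.07] F [-8.89  1.26  6.69] w 0.001
```

Request:
arm_command(slide=[[0.002,0,-0.0006],[0.0022,0,-0.0006],[0.0022,0,-0.0006],[0.0025,0,-0.0006],[0.0025,0,-0.0006],[0.0028,0,-0.0006],[0.0028,0,-0.0006],[0.003,0,-0.0006]], angular=[[0,0.1,0],[0,0.1,0],[0,0.1,0],[0,0.2,0],[0,0.2,0],[0,0.2,0],[0,0.2,0],[0,0.2,0]], hand=[0,0,0,0,0,0,0,0])

```text
time: 31.8
tool_pos: [0.5256, 0.053, 0.0102]
tcp_rot: [3.137, -0.108, -0.019]
wrist_force: [-11.5, 0.9, 7.4]
width: 0.001
```

```bash
python3 -c "
from h import *
go(jw(-.08,0.00,.012))
"
```

```text
t 31.8 pos [0.5256 0.053  0.0102] jigxy [-0.0632 -0.0003] d mm [-16.8  -0.2  -1.6] turn [ 0.16  0.71 -0.11] F [-11.47   0.87   7.44] w 0.001
```

Request:
arm_command(slide=[[0.003,0,-0.001],[0.003,0,-0.001],[0.0032,0,-0.001],[0.0035,0,-0.001],[0.0035,0,-0.001],[0.0037,0,-0.001],[0.004,0,-0.001],[0.004,0,-0.001]], angular=[[0,0.3,0],[0,0.3,0],[0,0.3,0],[0,0.3,0],[0,0.3,0],[0,0.3,0],[0,0.3,0],[0,0.3,0]], hand=[0,0,0,0,0,0,0,0])

```text
time: 32.6
tool_pos: [0.5252, 0.0529, 0.0104]
tcp_rot: [3.135, -0.109, -0.04]
wrist_force: [-12.0, 2.3, 7.7]
width: 0.0
```

```bash
python3 -c "
from h import *
go(jw(-.08,0.00,.012))
"
```

```text
t 32.6 pos [0.5252 0.0529 0.0104] jigxy [-0.0636 -0.0004] d mm [-16.4  -0.3  -1.2] turn [ 0.28  1.45 -0.15] F [-11.99   2.32   7.68] w 0.0
```

Request:
arm_command(slide=[[0.0038,0,-0.001],[0.0038,0,-0.001],[0.0038,0,-0.001],[0.0038,0,-0.001],[0.004,0,-0.001],[0.004,0,-0.001],[0.004,0,-0.001],[0.004,0,-0.001]], angular=[[0,0.4,0],[0,0.5,0],[0,0.6,0],[0,0.6,0],[0,0.7,0],[0,0.7,0],[0,0.7,0],[0,0.7,0]], hand=[0,0,0,0,0,0,0,0])

```text
time: 33.4
tool_pos: [0.5264, 0.0527, 0.0101]
tcp_rot: [3.132, -0.111, 0.004]
wrist_force: [-11.4, 1.9, 4.8]
width: -0.001
```

```bash
python3 -c "
from h import *
go(jw(-.08,0.00,.012))
"
```

```text
t 33.4 pos [0.5264 0.0527 0.0101] jigxy [-0.0624 -0.0005] d mm [-17.6  -0.4  -2. ] turn [ 0.41 -0.17 -0.21] F [-11.43   1.9    4.85] w -0.001
```

Request:
arm_command(slide=[[0.0045,0,-0.001],[0.0045,0,-0.001],[0.005,0,-0.001],[0.005,0,-0.001],[0.0055,0,-0.001],[0.0055,0,-0.001],[0.006,0,-0.001],[0.006,0,-0.001]], angular=[[0.1,0.6,0],[0.1,0.6,0],[0.1,0.6,0],[0.1,0.6,0],[0.1,0.6,0],[0.1,0.6,0],[0.1,0.6,0],[0.1,0.6,0]], hand=[0,0,0,0,0,0,0,0])

```text
time: 34.2
tool_pos: [0.5267, 0.0532, 0.0099]
tcp_rot: [-3.135, 0.112, -0.01]
wrist_force: [-17.6, 2.0, 12.0]
width: 0.001
```

```bash
python3 -c "
from h import *
go(jw(-.08,0.00,.012))
"
```

```text
t 34.2 pos [0.5267 0.0532 0.0099] jigxy [-0.0622  0.    ] d mm [-17.8   0.1  -2.2] turn [-0.28 -0.37 -0.27] F [-17.62   1.97  12.01] w 0.001
```

Push is now 17.6 N, but the tool also presses down 12 N on the heel. I'll relieve that with a small lift and top the push up a little.

Request:
arm_command(slide=[[0.005,0,-0.002],[0.005,0,-0.0025],[0.005,0,-0.003],[0.0055,0,-0.003],[0.0055,0,-0.003],[0.006,0,-0.003],[0.006,0,-0.003],[0.006,0,-0.003]], angular=[[0,0.5,0],[0,0.5,0],[0,0.5,0],[0,0.5,0],[0,0.5,0],[0,0.6,0],[0,0.6,0],[0,0.6,0]], hand=[0,0,0,0,0,0,0,0])

```text
time: 35.0
tool_pos: [0.5266, 0.0522, 0.0103]
tcp_rot: [-3.138, 0.114, -0.0]
wrist_force: [-10.9, 2.4, -1.2]
width: -0.003
```

```bash
python3 -c "
from h import *
go(jw(-.08,0.00,.012))
"
```

```text
t 35.0 pos [0.5266 0.0522 0.0103] jigxy [-0.0621 -0.0009] d mm [-17.9  -0.8  -1.7] turn [-0.06 -0.01 -0.32] F [-10.86   2.36  -1.2 ] w -0.003
```

Request:
arm_command(slide=[[0.006,0,-0.0025],[0.0065,0,-0.0025],[0.007,0,-0.0025],[0.0075,0,-0.0025],[0.008,0,-0.0025],[0.008,0,-0.0025],[0.0085,0,-0.0025],[0.0085,0,-0.0025]], angular=[[0,0.6,0],[0,0.6,0],[0,0.6,0],[0,0.7,0],[0,0.7,0],[0,0.7,0],[0,0.7,0],[0,0.7,0]], hand=[0,0,0,0,0,0,0,0])

```text
time: 35.8
tool_pos: [0.5257, 0.0521, 0.0104]
tcp_rot: [3.137, -0.116, -0.041]
wrist_force: [-21.2, 2.8, 11.5]
width: 0.002
```

```bash
python3 -c "
from h import *
go(jw(-.08,0.00,.012))
"
```

```text
t 35.8 pos [0.5257 0.0521 0.0104] jigxy [-0.0631 -0.0011] d mm [-17.   -1.   -1.2] turn [ 0.19  1.49 -0.4 ] F [-21.23   2.82  11.5 ] w 0.002
```

Reached 21 N. Now withdraw straight back.

Request:
arm_command(slide=[[-0.004,0,0],[-0.01,0,0],[-0.02,0,0],[-0.02,0,-0.01],[0,0,-0.04],[0,0,-0.04],[0,0.03,-0.03],[0,0.045,0]], angular=[[0,0.5,0],[0,0.5,0],[0,0.5,0],[0,0,0],[0,0,0],[0,0,0],[0,0,0],[0,0,0]], hand=[0,0,0,0,0,0,0,0])

```text
time: 36.6
tool_pos: [0.4693, -0.017, 0.1364]
tcp_rot: [3.136, -0.105, 0.036]
wrist_force: [0.7, -0.6, 0.1]
width: -0.002
```

Request:
arm_command(slide=[[0,0.045,0],[0,0.045,0],[0,0.045,0],[0,0.045,0],[0,0.04,0],[0,0,0],[0,0,0],[0,0,0]], angular=[[0,0,0],[0,0,0],[0,0,0],[0,0,0],[0,0,0],[0,0,0],[0,0,0],[0,0,0]], hand=[0,0,0,0,0,0,0,0])

```text
time: 37.4
tool_pos: [0.4632, -0.2546, 0.1483]
tcp_rot: [3.117, -0.111, 0.094]
wrist_force: [-0.0, -0.0, -0.0]
width: -0.002
```

```bash
python3 -c "
from h import *
import cv2
go(jw(-.08,0.00,.012))
s=bot.read_camera('side')[:,:,::-1]
cv2.imwrite('pics/p18s.png',cv2.resize(s[220:340,210:360],None,fx=5,fy=5,interpolation=2))
t=bot.read_camera('top')[:,:,::-1]
cv2.imwrite('pics/p18t.png',cv2.resize(t[155:265,205:305],None,fx=5.4,fy=5.4,interpolation=2))
cv2.imwrite('pics/p18f.png',t)
"
```

```text
t 37.4 pos [ 0.4632 -0.2546  0.1483] jigxy [-0.1049 -0.3113] d mm [  15.4 -314.   131.4] turn [ 1.12 -3.5  -0.24] F [-0.01 -0.01 -0.02] w -0.002
```

View pics/p18s.png

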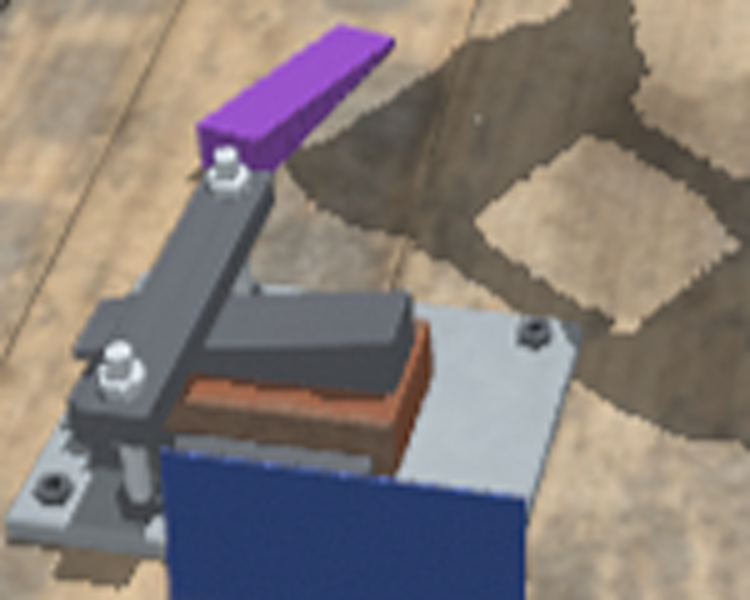

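View pics/p18t.png

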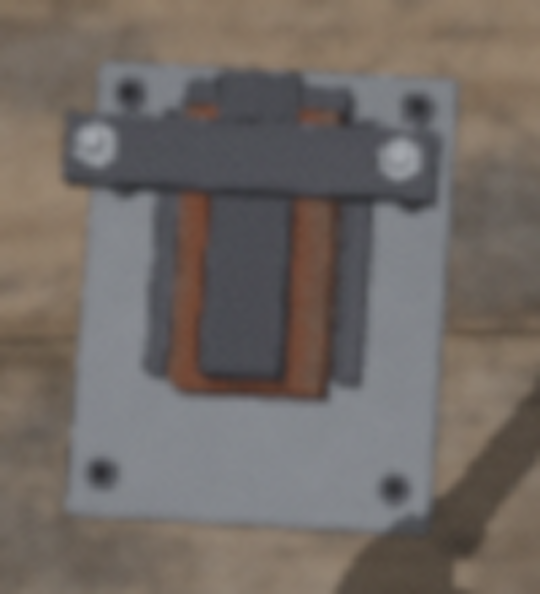

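The wedge lies flat, straight and centred under the bar with its nose showing behind it. The block is at the stop and the arm is clear. Handing in.

```bash
python3 -c "
from h import *
s=bot.read_state();print(s['time'],abs(s['joint_vel']).max())
print(bot.finish_job())"
```

```text
37.5 0.008052528779356395
the job is handed in; nothing more can be done
None
```

The job is handed in at 37.5 s. The block is home against the end stop, and the wedge is jammed under the middle of the bridge bar with the arm clear. I could not measure the wedge's holding force on the block after letting go.

**Block:** I pushed it until it stalled on the stop, at about 6 N. The later top view shows it touching the stop.

**Wedge:** I picked the dark steel one, not the blue or purple look-alike. I laid it on the block with its thin end about 23 mm under the bar. It met the bar at about 47 mm, and I raised the push on its thick end in small steps to about 21 N.

**Last checks:** The final pictures show the wedge flat, straight and centred to within a few mm, with its thin end about 50 mm past the bar's front edge. I kept the arm away from the bearing, spring and pad, but I did not measure their positions again at the end.

**What disagreed:**
- **Tool height:** The reported height put the fingertips about 36 mm too low. I saw this in the images, confirmed it by touching the bench, and corrected for it from then on.
- **Final push:** The tool pressed down on the thick end with up to 12 N. I eased it off to about zero once, but it was back at 11.5 N when the push peaked. That extra load was on the lining, and I could not measure the total against the 32 N limit.

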